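# Unhook a part pallet from its loading nest and lay it out for measuring

### The job

Take the aluminium part pallet out of its loading nest by its black fin: draw it back towards the blue keeper until the spring plunger is pressed and the far edge comes out from under the orange lip, tilt that edge up over the lip while the tail is still hooked under the keeper, and only then draw it out forwards and up. Lay it flat inside the white outline on the pad, squarely, either way round, and let go. Be gentle: feel for the spring, never load the nest with more than 26 N (about 2.6 kg), do not slam the pallet down, and leave the other objects where they are.

Things in the scene. Friction and masses are not known exactly. Their poses are not given: they have to be found in the camera images.
- nest: Loading nest fixed on the table, aluminium base 267 x 112 mm, 14 mm thick. Origin: table level, under the pallet's centre as it sits at the start; +x runs lengthwise from the blue keeper end to the orange lip end, z up. The pallet lies on the seat floor (14 mm up) between side guides 6 mm high, 1.5 mm play each side. Over 26 N between pallet and nest is not allowed.
- keeper_edge (a point): Lower front edge of the blue keeper bridge, at its middle: 24 mm above the seat floor, nest x = -67 mm. The bridge runs from here 55 mm towards -x, is 6 mm thick and 90 mm wide; the pallet's tail lug (top 20 mm above the floor) sits hooked 8 mm under it at the start and goes deeper as the pallet is drawn back.
- end_stop (a point): Foot of the fixed steel end stop (8 mm high, 8 mm thick) 0.5 mm beyond the pallet's nose. Above the nose hangs the orange retaining lip: underside 13 mm, top 17 mm above the seat floor, 30 mm long in x, clamped at an unmeasured setting: at the start it covers S + 1.5 mm of the nose, S being 1 to 29 mm, different each time.
- seat_back (a point): Seat floor at the pallet's tail at the start. A spring plunger (brass face 14 to 20 mm above the floor) waits S behind the tail, on the same yoke as the lip. Drawn back by S the pallet meets it; at S + 1.5 mm the nose is free of the lip. It pushes 5 N at touch plus 5 N per mm (nose free from 12.5 N), 6 mm travel; sliding friction adds 1 to 4 N.
- pallet: Aluminium plate 150 x 70 x 8 mm, 0.3 to 0.7 kg in all, with a black grip fin, an upright lug across the tail (8 mm thick, 60 mm wide, top 20 mm above the underside) and a brass bushing (26 mm across, top 30 mm above the underside, centre 23 mm towards the nose) fixed on it. Origin: centre of the underside; +x towards the nose (lip end), z up.
- fin (a point): Centre of the pallet's black grip fin: 28 mm (pallet x) by 16 mm (pallet y, the width to grip) by 42 mm tall. The point is 30 mm above the pallet's underside, 22 mm above the plate's top, 20 mm below the fin's top, and 11 mm behind the pallet's centre on its centre line.
- nose (a point): Middle of the pallet's lower edge at the nose (lip end), 75 mm from its centre.
- tail (a point): Middle of the pallet's lower edge at the tail (keeper end), 75 mm from its centre.
- pad: Dark green pad fixed on the table, 215 x 135 mm, 4 mm thick, with a white outline, inside 178 x 98 mm. Origin: centre, at table level; x along the long side, z up.
- sphere_stand: White reference ball on a stand, 48 mm wide, 75 mm tall; origin under its centre. Leave alone.
- ring_gauge: Steel ring 48 mm across, 18 mm high, lying; origin under its centre. Leave alone.
- wipe_bottle: Blue bottle 44 mm across, 100 mm tall; origin under its centre. Leave alone.
- gauge_block: Steel block 35 x 60 x 15 mm; origin under its centre. Leave alone.
Mind the look-alikes: they are no part of the job. Leave any red look-alike of the pallet alone.

How it is judged:
By the outcome, as a careful person would: the job done as asked, in the order asked, and still so for the second after the job is handed in, with the robot touching nothing.
It also fails if it takes over 64 s, if anything falls off the work surface, if the arm or the gripper's body presses on something with over 40 N, if the wrist force passes 120 N, or if a joint passes its speed limit or range.

### The arm

A 7-joint arm with a two-finger parallel gripper is mounted at the origin on the work surface. World frame = base frame: x ahead of the robot, y to its left, z up, the work surface at z = 0. Lengths are in m, angles in rad, forces in N, time in s.
With the tool pointing down it reaches from about 0.4 to 0.85 m from the base axis. Payload 6.9 kg.
Tool frame: the origin (TCP) lies midway between the tips of the shut fingers; the grasp point (between the pads) lies 19 mm behind it (arm.hold_point_z is the distance from the TCP to the grasp point, in m); x points along the fingers, y is the direction in which the jaws open and shut, and the axes are right-handed (so a half turn about x gives the same grasp; the last joint's range is limited). The gripper opens to 85 mm and grips with 20 to 120 N. Pads are 22 mm wide; open, the fingers measure 114 mm over their backs; the gripper's body (76 mm by 85 mm) begins 54 mm behind the grasp point. The pads swing forward as they close: fully open they stand 13 mm farther back than shut.
Start: joints at [1.397, 0.507, -0.238, 1.5, 0.126, 1.149, -0.155], TCP at [0.172, -0.601, 0.193] pointing down, gripper open.
Joint ranges: [-3.08, 3.08], [-0.24, 2.05], [-1.43, 1.35], [0, 2.5], [-1.52, 4.66], [0.17, 1.96], [-2.89, 2.89]. Speed limits (rad/s): [2.39, 2.39, 3.14, 3.14, 3.14, 3.14, 3.14].

### API

Orientations are given as a 3x3 rotation matrix whose columns are the frame's x, y, z axes.
In Python, from bench import arm, imaging, sign_off, recognise, tip_of gives the robot as it stands.
- The arm moves only by the tool drive_tool, never from a script. Its arguments are lists of equal length, an entry for each row: "fingers": the opening, from -1 (shut) to 1 (fully open), so that 0 is half open; "xyz": the shift along the tool's x, y, z as a fraction of full scale, a list of three; "twist": the turn, a rotation vector about the tool's x, y, z as a fraction of full scale, a list of three. In form: {"fingers": [fingers, ...], "xyz": [[x, y, z], ...], "twist": [[wx, wy, wz], ...]}. A call has exactly 8 rows; each row is the pose to reach, as a shift and turn from the pose measured when the call began, along the tool's axes at that moment; what a row does not reach only later rows make up. Full scale, the value 1, is 0.3 m for a shift and 45 degrees for a turn. A row lasts 1/8 s, in which the tool goes at most 62.5 mm and 10.7 degrees, less where a joint would pass 70% of its speed; a pose out of reach is approached as far as the arm can. A call with a number of a shift or a turn outside -1 to 1 is refused whole. A call with a gripper value outside its range is refused whole. The fingers move at their own pace and stop on an object; the grip force is fixed at half the most. Time passes only in rows, so rows that repeat a pose let the fingers close, or fill a call up. It gives the time, the measured TCP pose, the force and the opening at its end, in the units of the state.
- arm.state(): the state, without advancing time (a new reading comes with each control period).
- imaging.get_image(name): name is "side" or "top"; returns a dict with "image" (480x640x3 uint8, red, green, blue), "intrinsics" (3x3 intrinsics, pixels), "R" (3x3) and "t" (3): a world point X has camera coordinates R X + t. Camera axes: x right, y down, z forward; pixel columns grow to the right and rows downward; lengths in m; the calibration is good to about 2 mm. A picture is of the moment at which its call begins. There is no depth.
- sign_off(): hands the job in, once; it reports no verdict.
Trained networks look in a picture, given as the dict that the camera call returned (one of the last four; its "shot" number tells which), for a name from the list of things; names that differ only in an ending like _2 or _b are one class to them, and where a whole thing is asked for, a point or a joint stands for the part that bears it (a point fixed in the world has none). Each returns a list of dicts, best first, with "p" (0 to 1); they miss things now and then, are a little off and sometimes report something else, mostly with a low value. They report only what shows in the picture. A call takes as long as a camera call. They do not tell look-alikes from the thing itself.
- recognise(picture, label): "point" ([row, column] as shares, 0 to 1, of the picture: columns of its width, rows of its height, amid what is visible of it).
- tip_of(picture, label): "point" ([row, column] as shares, 0 to 1, of the picture: columns of its width, rows of its height: a listed point, or the origin of a listed thing).
The state is a dict: "time_s": time; "joint_pos": joint angles; "dq": joint speeds; "joint_efforts": joint torques, N m; "tcp_pos": TCP position; "tcp_rot": TCP orientation; "force": force on the tool from outside, world axes, zero at the start; "wrist_torque": the same for the moment, N m; "opening": finger opening in m.
Only numpy, scipy, OpenCV 4.12 (cv2) and the standard library are available. Lean on these libraries where they do the work, as an engineer would, in place of code of your own. Each camera call takes 0.05 s, during which the arm holds its last target.

## Working session

There is one attempt and no reset: what is moved stays moved. The work goes in short steps, Python scripts to look and compute and a tool call to move; the robot and the scene stay as the last step left them, time stands still between calls to the robot, and variables do not carry over. Pictures are saved under pics/ and viewed, and the job is handed in when it is done.

Besides the shell and the picture viewer there is one more tool, called after ">>>" as name(argument=value, ...), one argument or row to a line, values as JSON. drive_tool: Moves the arm, as the interface text tells. Shift numbers are shares of 0.3 m and turn numbers shares of 45 degrees, none past 1 either way. Its arguments: {"type":"object","properties":{"fingers":{"type":"array"},"xyz":{"type":"array"},"twist":{"type":"array"}},"required":["fingers","xyz","twist"]}

```bash
ls; mkdir -p pics; cat > h.py <<'E'
import numpy as np, cv2
from bench import arm, imaging, sign_off, recognise, tip_of
def save(n,im): cv2.imwrite('pics/'+n+'.png',im[:,:,::-1])
def proj(c,X):
    p=c["intrinsics"]@(c["R"]@np.asarray(X,float)+c["t"]); return p[:2]/p[2]
def ray(c,uv):
    d=np.linalg.solve(c["intrinsics"],np.array([uv[0],uv[1],1.])); R=np.asarray(c["R"]);
    return -R.T@c["t"], R.T@d
def atz(c,uv,z):
    o,d=ray(c,uv); return o+d*(z-o[2])/d[2]
def px(p): return (p[1]*640,p[0]*480)
E
python3 - <<'E'
from h import *
s=arm.state(); print({k:np.round(v,3) for k,v in s.items()}, arm.hold_point_z)
for n in("top","side"):
    c=imaging.get_image(n); save(n+'0',c["image"]); print(n,np.round(c["intrinsics"],1),np.round(c["R"],3),np.round(c["t"],3))
    for l in "nest keeper_edge end_stop seat_back pallet fin nose tail pad".split():
        print(l,[(round(d["p"],2),np.round(px(d["point"]),1).tolist()) for d in tip_of(c,l)][:4])
E
```

```text
pics
{'time_s': np.float64(0.0), 'joint_pos': array([ 1.398,  0.508, -0.238,  1.501,  0.126,  1.149, -0.155]), 'dq': array([-0.001, -0.001, -0.   , -0.001, -0.001,  0.001, -0.   ]), 'joint_efforts': array([-1.0000e-03, -6.2059e+01, -2.1870e+00, -2.4966e+01,  1.3000e-02,
        1.2000e-02, -0.0000e+00]), 'tcp_pos': array([ 0.172, -0.6  ,  0.192]), 'tcp_rot': array([[-0.001,  0.275, -0.961],
       [ 0.002, -0.961, -0.275],
       [-1.   , -0.002,  0.   ]]), 'force': array([ 1.047,  0.016, -0.858]), 'wrist_torque': array([-0.002,  0.017,  0.01 ]), 'opening': np.float64(0.085)} 0.0187
top [[574.3   0.  322.4]
 [  0.  574.3 235.8]
 [  0.    0.    1. ]] [[ 0.028 -1.    -0.004]
 [-0.997 -0.028 -0.068]
 [ 0.068  0.006 -0.998]] [-0.075  0.571  0.947]
nest []
keeper_edge [(0.95, [388.4, 318.4])]
end_stop [(0.55, [399.1, 228.0])]
seat_back [(0.86, [388.6, 319.8]), (0.32, [157.7, 249.6])]
pallet [(0.92, [504.6, 177.1]), (0.65, [390.9, 279.1])]
fin [(0.91, [509.1, 167.1]), (0.84, [395.1, 282.1]), (0.73, [295.5, 318.5])]
nose [(0.76, [491.5, 216.8]), (0.69, [398.2, 230.8])]
tail [(0.89, [387.2, 319.1]), (0.7, [510.8, 137.0])]
pad [(0.71, [159.2, 248.2])]
side [[548.1   0.  324.9]
 [  0.  548.1 245. ]
 [  0.    0.    1. ]] [[-0.945 -0.326  0.014]
 [-0.239  0.661 -0.711]
 [ 0.223 -0.676 -0.703]] [0.518 0.234 0.844]
nest [(0.81, [374.4, 240.2])]
keeper_edge [(0.91, [407.8, 235.7])]
end_stop [(0.89, [342.7, 228.0])]
seat_back [(0.91, [418.3, 254.3])]
pallet [(0.97, [317.5, 169.5]), (0.86, [373.4, 235.8])]
fin [(0.9, [381.6, 229.7]), (0.83, [317.0, 157.6])]
nose [(0.92, [350.7, 181.4]), (0.87, [339.3, 228.0])]
tail [(0.97, [293.7, 162.3]), (0.93, [411.9, 251.3]), (0.25, [374.1, 246.1])]
pad [(0.92, [282.0, 413.5])]
```

View pics/top0.png

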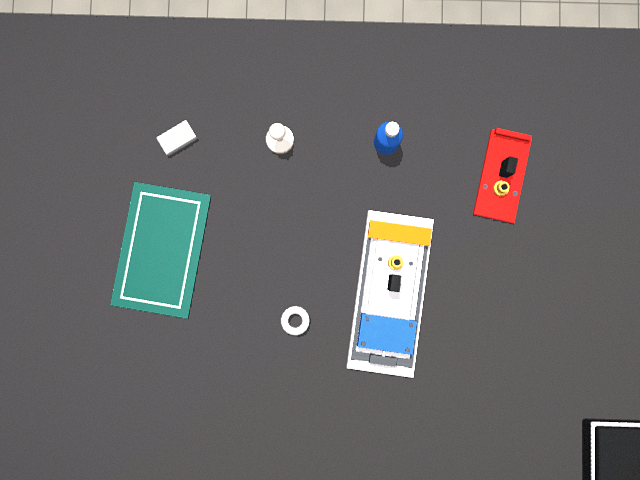

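View pics/side0.png

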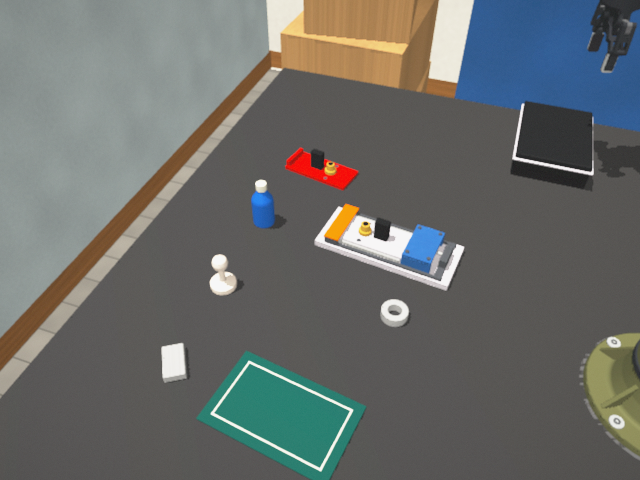

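The top view shows the nest at about (391,293), with the orange lip at (400,233), the blue keeper at (388,334) and the black fin at (395,283). The pad is at (161,250). There are two pallet candidates: the aluminium one in the nest (391,280) and a red one on the table (504,177). The aluminium pallet under the lip and keeper fits the description. I'll confirm it in an enlarged crop.

```bash
python3 - <<'E'
from h import *
c=imaging.get_image("top"); d=imaging.get_image("side")
a=cv2.resize(c["image"][200:385,335:445],None,fx=3.2,fy=3.2,interpolation=cv2.INTER_CUBIC)
b=cv2.resize(d["image"][195:290,305:470],None,fx=2.6,fy=2.6,interpolation=cv2.INTER_CUBIC)
H=max(a.shape[0],b.shape[0]); o=np.zeros((H,a.shape[1]+b.shape[1],3),np.uint8); o[:a.shape[0],:a.shape[1]]=a;o[:b.shape[0],a.shape[1]:]=b
print(o.shape);save('crop0',o)
np.savez('cams.npz',**{n+k:v[k] for n,v in(("top",c),("side",d)) for k in("image","intrinsics","R","t")})
for n,v,boxes in (("top",c,{"nest":(335,200,445,385),"pad":(100,170,220,330)}),("side",d,{"nest":(305,195,475,295),"pad":(190,345,375,480)})):
    for k,(x0,y0,x1,y1) in boxes.items():
        im=v["image"][y0:y1,x0:x1].astype(int)
        m=(im.max(2)>75) if k=="nest" else ((im[:,:,1]-im[:,:,0]>25)|(im.min(2)>120))
        m=m.astype(np.uint8); cs,_=cv2.findContours(m,cv2.RETR_EXTERNAL,cv2.CHAIN_APPROX_NONE)
        q=max(cs,key=cv2.contourArea); h=cv2.convexHull(q)
        ap=cv2.approxPolyDP(h,4,True)[:,0]+[x0,y0]
        print(n,k,cv2.contourArea(q),ap.tolist(), np.round(cv2.minAreaRect(h),1) if 0 else cv2.minAreaRect(h))
        if n=="top":
            print([np.round(atz(v,p,.014 if k=="nest" else .004),4).tolist() for p in ap])
E
```

```text
(592, 781, 3)
top nest 20056.0 [[444, 200], [444, 384], [335, 384], [335, 200]] ((54.49999237060547, 91.99998474121094), (108.99998474121094, 183.99996948242188), -0.0)
[[0.6394, -0.2637, 0.014], [0.3317, -0.2679, 0.014], [0.3265, -0.087, 0.014], [0.6343, -0.0788, 0.014]]
top pad 9768.5 [[134, 182], [210, 195], [187, 318], [110, 305]] ((60.10204315185547, 79.73904418945312), (79.19210815429688, 127.5304946899414), 10.57352352142334)
[[0.6573, 0.268, 0.004], [0.6383, 0.1361, 0.004], [0.4275, 0.1664, 0.004], [0.4457, 0.2982, 0.004]]
side nest 16731.0 [[474, 195], [474, 294], [305, 294], [305, 195]] ((84.5, 49.5), (99.0, 169.0), 90.0)
side pad 12073.5 [[245, 351], [365, 406], [329, 479], [310, 479], [196, 418]] ((90.47085571289062, 68.23023986816406), (147.08685302734375, 90.54053497314453), 27.012662887573242)
```

View pics/crop0.png

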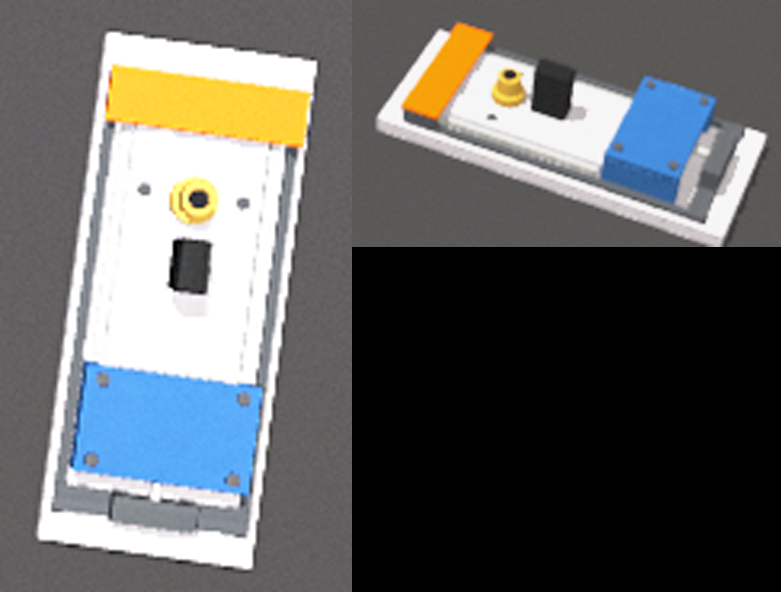

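The crop confirms the aluminium pallet: black fin at crop (190,268), brass bushing beyond it on the lip side, and the tail under the blue keeper. Next I'll get precise poses from the outlines and the fin.

```bash
cat > fit.py <<'E'
import numpy as np, cv2
from scipy.optimize import least_squares
Z=np.load('cams.npz'); cam={n:{k:Z[n+k] for k in("image","intrinsics","R","t")} for n in("top","side")}
from h import proj,atz,ray
T,S=cam["top"],cam["side"]
def cont(v,box,f):
    x0,y0,x1,y1=box; im=v["image"][y0:y1,x0:x1].astype(int); m=f(im).astype(np.uint8)
    cs,_=cv2.findContours(m,cv2.RETR_EXTERNAL,cv2.CHAIN_APPROX_NONE); q=max(cs,key=cv2.contourArea); return q[:,0]+[x0,y0],m
# nest top outline
q,m=cont(T,(340,205,440,382),lambda i:i.max(2)>110); 
r=cv2.boxPoints(cv2.minAreaRect(q)); print('nest box px',r.round(1).tolist(), [atz(T,p,.014).round(4).tolist() for p in r])
w=np.array([atz(T,p,.014)[:2] for p in cv2.convexHull(q)[:,0]]).astype(np.float32); R=cv2.minAreaRect(w*1000); print('nest world mm',R)
q,m=cont(T,(100,170,220,330),lambda i:(i[:,:,1]-i[:,:,0]>25)|(i.min(2)>120))
w=np.array([atz(T,p,.004)[:2] for p in cv2.convexHull(q)[:,0]]).astype(np.float32); print('pad world mm',cv2.minAreaRect(w*1000))
q,m=cont(T,(105,175,215,325),lambda i:i.min(2)>120)
w=np.array([atz(T,p,.004)[:2] for p in cv2.convexHull(q)[:,0]]).astype(np.float32); print('outline outer mm',cv2.minAreaRect(w*1000))
# blue, orange, fin, in both
blue=lambda i:(i[:,:,2]-i[:,:,0]>60)
org=lambda i:(i[:,:,0]-i[:,:,2]>90)
blk=lambda i:(i.max(2)<45)
for nm,f,bt,bs,z in(("keeper",blue,(345,300,430,360),(395,215,450,275),.044),("lip",org,(360,215,440,250),(320,200,362,245),.031),("fin",blk,(384,270,406,296),(372,214,394,244),.064)):
    qt,_=cont(T,bt,f); qs,_=cont(S,bs,f)
    rt=cv2.boxPoints(cv2.minAreaRect(qt)); print(nm,'top',[ (p.round(1).tolist(),(atz(T,p,z)[:2]*1000).round(1).tolist()) for p in rt], 'side',cv2.boxPoints(cv2.minAreaRect(qs)).round(1).tolist(), cv2.approxPolyDP(cv2.convexHull(qs),2,True)[:,0].tolist())
E
python3 fit.py
```

```text
nest box px [[345.29998779296875, 368.3999938964844], [367.20001220703125, 209.10000610351562], [434.8999938964844, 218.39999389648438], [413.1000061035156, 377.70001220703125]] [[0.3526, -0.1035, 0.014], [0.6203, -0.1338, 0.014], [0.6076, -0.2489, 0.014], [0.3406, -0.2165, 0.014]]
nest world mm ((480.439208984375, -175.318359375), (113.9198226928711, 268.8371276855469), 83.52555847167969)
pad world mm ((542.5233154296875, 217.0605926513672), (135.1609344482422, 215.7563018798828), 81.8368911743164)
outline outer mm ((542.6282348632812, 217.77041625976562), (105.99993133544922, 186.58303833007812), 81.85608673095703)
keeper top [([356.1000061035156, 346.6000061035156], [392.6, -118.9]), ([360.79998779296875, 312.6000061035156], [447.5, -125.2]), ([416.8999938964844, 320.29998779296875], [437.7, -216.5]), ([412.29998779296875, 354.29998779296875], [382.9, -209.8])] side [[398.0, 261.70001220703125], [417.5, 219.6999969482422], [446.20001220703125, 233.0], [426.70001220703125, 275.0]] [[417, 224], [444, 232], [428, 272], [401, 263], [402, 253]]
lip top [([367.1000061035156, 237.1999969482422], [571.4, -133.6]), ([369.6000061035156, 219.8000030517578], [600.5, -137.0]), ([431.8999938964844, 228.5], [588.8, -240.8]), ([429.5, 245.89999389648438], [559.8, -237.2])] side [[323.5, 235.3000030517578], [347.20001220703125, 199.8000030517578], [359.3999938964844, 207.89999389648438], [335.70001220703125, 243.5]] [[358, 207], [337, 240], [324, 235], [345, 204]]
fin top [([387.5, 289.79998779296875], [486.1, -165.5]), ([388.79998779296875, 274.79998779296875], [509.9, -167.2]), ([391.3999938964844, 275.0], [509.7, -171.2]), ([390.0, 290.0], [485.8, -169.5])] side [[373.70001220703125, 238.89999389648438], [375.29998779296875, 222.60000610351562], [389.29998779296875, 224.0], [387.70001220703125, 240.3000030517578]] [[389, 224], [385, 240], [374, 236], [376, 223]]
```

```bash
cat >> fit.py <<'E'
yaw=np.deg2rad(83.53-90); c,s=np.cos(yaw),np.sin(yaw)
def N(o,p): return np.array([o[0]+c*p[0]-s*p[1],o[1]+s*p[0]+c*p[1],p[2]])
o=np.array([.5092,-.1784])
out=[]
for v,(x0,y0,x1,y1),k in((T,(340,205,440,380),3.4),(S,(310,195,470,295),2.6)):
    im=cv2.resize(v["image"][y0:y1,x0:x1],None,fx=k,fy=k,interpolation=cv2.INTER_CUBIC)
    def P(X): p=proj(v,X); return tuple(int(round(q)) for q in ((p-[x0,y0]+.5)*k-.5))
    def box(xa,xb,ya,yb,z,col):
        pts=[N(o,(a,b,z)) for a,b in((xa,ya),(xb,ya),(xb,yb),(xa,yb))]
        cv2.polylines(im,[np.array([P(p) for p in pts],np.int32)],True,col,1)
    box(-.025,.003,-.008,.008,.064,(255,0,255)); box(-.025,.003,-.008,.008,.022,(0,255,255))
    box(-.122,-.067,-.045,.045,.044,(255,0,0)); 
    box(-.075,.075,-.035,.035,.022,(0,160,0)); box(.0568,.0868,-.05,.05,.031,(0,0,255))
    cv2.circle(im,P(N(o,(.023,0,.044))),3,(255,0,0),1)
    out.append(im)
H=max(i.shape[0] for i in out)
cv2.imwrite('pics/fit1.png',np.hstack([cv2.copyMakeBorder(i,0,H-i.shape[0],0,0,cv2.BORDER_CONSTANT) for i in out])[:,:,::-1])
E
python3 fit.py>/dev/null
```

```text
(no output)
```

View pics/fit1.png

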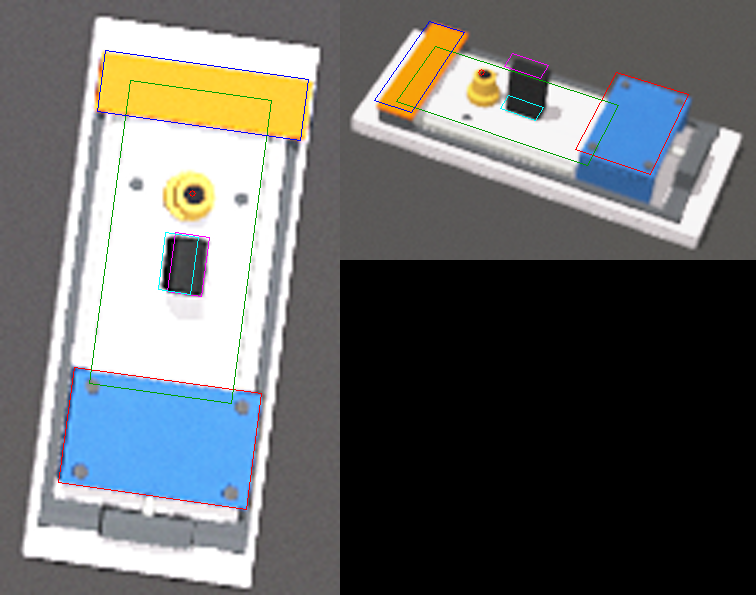

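The overlay fits in the top view. In the side view it is about 1.5 px off, which is within calibration. From this:
- Nest yaw is about -6.5°, with its origin at about (0.5085, -0.178).
- The fin is at about (0.498, -0.177).
- The lip's inner edge is at about x = 57 mm, so S is about 16–17 mm.
- The pad is at (0.5425, 0.217) with yaw -8.1°.

I'll approach now.

```bash
cat >> h.py <<'E'
from scipy.spatial.transform import Rotation as Ro
YAW=np.deg2rad(-6.47); O=np.array([.5087,-.1783])
ex=np.array([np.cos(YAW),np.sin(YAW),0]); ey=np.array([-np.sin(YAW),np.cos(YAW),0]); ez=np.array([0,0,1.])
def W(x,y,z): return np.array([O[0],O[1],0])+ex*x+ey*y+ez*z
def tool(yaw=YAW,tilt=0):  # tool x down, y=-nest y ; tilt (rad) nose up
    a=np.array([-np.sin(yaw),np.cos(yaw),0]); R=np.stack([-ez,-a,np.cross(-ez,-a)],1)
    return Ro.from_rotvec(-a*tilt).as_matrix()@R
def plan(p,R,s=None):
    s=s or arm.state(); R0=np.array(s["tcp_rot"]); 
    d=R0.T@(np.asarray(p)-s["tcp_pos"]); rv=Ro.from_matrix(R0.T@R).as_rotvec()
    return np.round(d/.3,4).tolist(),np.round(rv/np.deg2rad(45),4).tolist()
def st():
    s=arm.state(); R=np.array(s["tcp_rot"]); d=s["tcp_pos"]-np.array([O[0],O[1],0]); f=s["force"]
    rv=Ro.from_matrix(tool().T@R).as_rotvec(deg=True)
    print('t',round(float(s["time_s"]),2),'nest xyz mm',np.round([d@ex*1e3,d@ey*1e3,d[2]*1e3],2),'F nest',np.round([f@ex,f@ey,f[2]],2),'rot(tool) deg',rv.round(2),'open',round(float(s["opening"])*1e3,1),'tq',np.round(s["wrist_torque"],2))
    return s
E
python3 - <<'E'
from h import *
s=st(); print(plan(W(-.011,0,.16),tool()))
E
```

```text
Traceback (most recent call last):
  File "h.py", line 25, in st
    rv=Ro.from_matrix(tool().T@R).as_rotvec(deg=True)
  File "scipy/spatial/transform/_rotation.pyx", line 1895, in scipy.spatial.transform._rotation.Rotation.as_rotvec
TypeError: as_rotvec() got an unexpected keyword argument 'deg'
```

>>> drive_tool(
  fingers=[1,1,1,1,1,1,1,1],
  xyz=[
    [0,-0.6,-0.85],
    [0,-0.6,-0.85],
    [0,-0.6,-0.85],
    [0,-0.6,-0.85],
    [0,-0.6,-0.85],
    [0,-0.6,-0.85],
    [0,-0.6,-0.85],
    [0,-0.6,-0.85],
  ],
  twist=[
    [0.5,0,0],
    [0.5,0,0],
    [0.5,0,0],
    [0.5,0,0],
    [0.5,0,0],
    [0.5,0,0],
    [0.5,0,0],
    [0.5,0,0],
  ],
)

```text
time_s: 2.1
tcp_pos: [0.3665, -0.359, 0.1929]
tcp_rot: [[-0.0, -0.116, -0.993], [-0.0, -0.993, 0.116], [-1.0, 0.0, 0.0]]
force: [-0.2, 1.0, 1.1]
opening: 0.0853
```

```bash
python3 - <<'E'
from h import *
s=st(); print(plan(W(-.011,0,.12),tool()))
E
```

```text
Traceback (most recent call last):
  File "h.py", line 25, in st
    rv=Ro.from_matrix(tool().T@R).as_rotvec(deg=True)
  File "scipy/spatial/transform/_rotation.pyx", line 1895, in scipy.spatial.transform._rotation.Rotation.as_rotvec
TypeError: as_rotvec() got an unexpected keyword argument 'deg'
```

```bash
sed -i 's/deg=True/degrees=True/' h.py; python3 - <<'E'
from h import *
s=st(); print(plan(W(-.011,0,.12),tool()))
E
```

```text
t 2.1 nest xyz mm [-120.94 -195.53  192.93] F nest [-0.32  0.94  1.06] rot(tool) deg [ 0.21 -0.02  0.03] open 85.3 tq [-0.04 -0.05 -0.05]
([0.2427, -0.6532, -0.3642], [-0.0046, 0.0005, -0.0006])
```

>>> drive_tool(
  fingers=[0,0,0,0,0,0,0,0],
  xyz=[
    [0,-0.653,-0.364],
    [0,-0.653,-0.364],
    [0,-0.653,-0.364],
    [0.1,-0.653,-0.364],
    [0.24,-0.653,-0.364],
    [0.24,-0.653,-0.364],
    [0.24,-0.653,-0.364],
    [0.24,-0.653,-0.364],
  ],
  twist=[
    [-0.005,0,0],
    [-0.005,0,0],
    [-0.005,0,0],
    [-0.005,0,0],
    [-0.005,0,0],
    [-0.005,0,0],
    [-0.005,0,0],
    [-0.005,0,0],
  ],
)

```text
time_s: 3.1
tcp_pos: [0.4984, -0.1784, 0.1224]
tcp_rot: [[0.002, -0.114, -0.993], [-0.001, -0.993, 0.114], [-1.0, 0.001, -0.002]]
force: [0.5, 0.6, 0.1]
opening: 0.0427
```

```bash
python3 - <<'E'
from h import *
s=st(); print(plan(W(-.011,0,.031),tool()))
t=imaging.get_image("top");d=imaging.get_image("side")
a=cv2.resize(t["image"][200:385,335:445],None,fx=3.2,fy=3.2,interpolation=cv2.INTER_CUBIC)
b=cv2.resize(d["image"][165:290,305:470],None,fx=2.6,fy=2.6,interpolation=cv2.INTER_CUBIC)
o=np.zeros((592,781,3),np.uint8); o[:a.shape[0],:a.shape[1]]=a;o[:b.shape[0],a.shape[1]:]=b
save('crop1',o)
E
```

```text
t 3.1 nest xyz mm [-10.21  -1.23 122.41] F nest [0.47 0.64 0.1 ] rot(tool) deg [0.09 0.12 0.07] open 42.7 tq [ 0.01 -0.02 -0.01]
([0.3047, -0.0045, 0.0033], [-0.0019, -0.0028, -0.0016])
```

View pics/crop1.png

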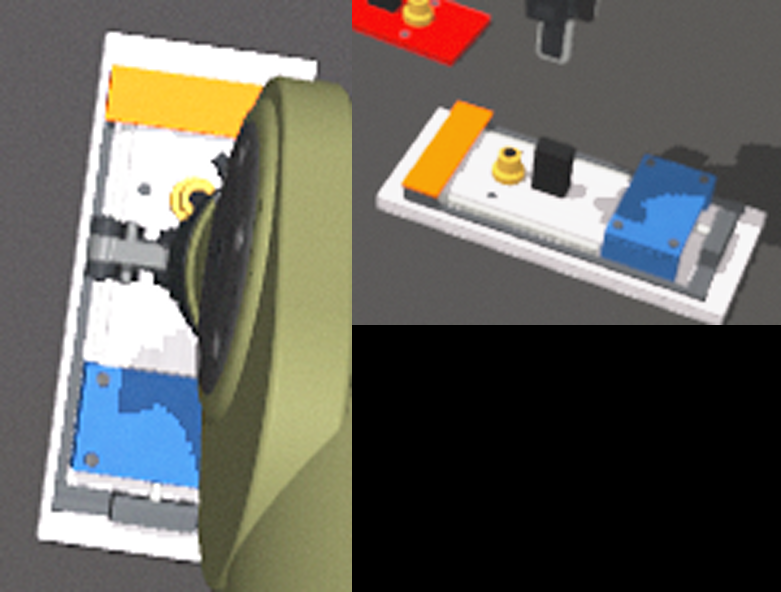

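The gripper is above the fin and lined up, with the fin clear below. I'll descend to grasp height.

>>> drive_tool(
  fingers=[0,0,0,0,0,0,0,0],
  xyz=[
    [0.1,-0.0045,0.003],
    [0.18,-0.0045,0.003],
    [0.24,-0.0045,0.003],
    [0.28,-0.0045,0.003],
    [0.3,-0.0045,0.003],
    [0.305,-0.0045,0.003],
    [0.305,-0.0045,0.003],
    [0.305,-0.0045,0.003],
  ],
  twist=[
    [-0.002,-0.003,-0.0015],
    [-0.002,-0.003,-0.0015],
    [-0.002,-0.003,-0.0015],
    [-0.002,-0.003,-0.0015],
    [-0.002,-0.003,-0.0015],
    [-0.002,-0.003,-0.0015],
    [-0.002,-0.003,-0.0015],
    [-0.002,-0.003,-0.0015],
  ],
)

```text
time_s: 4.2
tcp_pos: [0.498, -0.1767, 0.0311]
tcp_rot: [[0.0, -0.112, -0.994], [-0.0, -0.994, 0.112], [-1.0, 0.0, -0.0]]
force: [1.4, -0.0, 1.5]
opening: 0.0424
```

```bash
python3 - <<'E'
from h import *
s=st(); print(plan(W(-.011,0,.031),tool()))
d=imaging.get_image("side")
save('side2',cv2.resize(d["image"][165:290,305:470],None,fx=4.5,fy=4.5,interpolation=cv2.INTER_CUBIC))
E
```

```text
t 4.2 nest xyz mm [-10.83   0.38  31.07] F nest [1.39 0.13 1.51] rot(tool) deg [-0.04  0.02  0.01] open 42.4 tq [-0.03  0.05 -0.  ]
([0.0002, 0.0013, 0.0006], [0.0009, -0.0003, -0.0002])
```

View pics/side2.png

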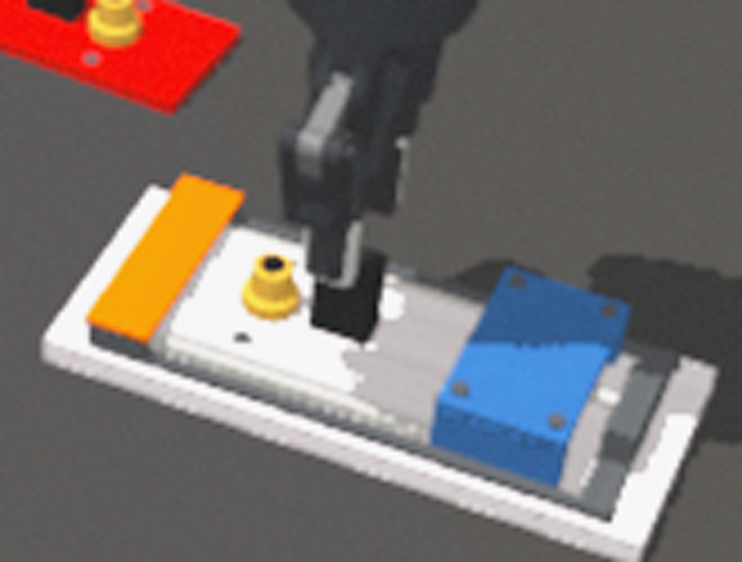

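The fingers straddle the fin with the near finger in front of it, at crop (335,240). I'll close slowly, watching the side force.

>>> drive_tool(
  fingers=[-0.3,-0.4,-0.5,-0.52,-0.54,-0.56,-0.57,-0.57],
  xyz=[
    [0,0,0],
    [0,0,0],
    [0,0,0],
    [0,0,0],
    [0,0,0],
    [0,0,0],
    [0,0,0],
    [0,0,0],
  ],
  twist=[
    [0,0,0],
    [0,0,0],
    [0,0,0],
    [0,0,0],
    [0,0,0],
    [0,0,0],
    [0,0,0],
    [0,0,0],
  ],
)

```text
time_s: 5.25
tcp_pos: [0.4979, -0.1767, 0.031]
tcp_rot: [[0.0, -0.112, -0.994], [-0.0, -0.994, 0.112], [-1.0, 0.0, -0.0]]
force: [0.1, -0.4, -0.1]
opening: 0.0182
```

```bash
python3 - <<'E'
from h import *
st()
import time
for i in range(3): imaging.get_image("side"); st()
E
```

```text
t 5.25 nest xyz mm [-10.88   0.39  31.01] F nest [ 0.16 -0.35 -0.07] rot(tool) deg [-0.04  0.01  0.01] open 18.2 tq [-0.03  0.08  0.02]
t 5.3 nest xyz mm [-10.88   0.39  31.01] F nest [ 0.13 -0.47  0.1 ] rot(tool) deg [-0.04  0.01  0.01] open 18.7 tq [ 0.02 -0.03 -0.03]
t 5.35 nest xyz mm [-10.86   0.38  31.02] F nest [-0.29 -0.36  0.  ] rot(tool) deg [-0.04  0.01  0.01] open 18.2 tq [-0.02  0.01  0.05]
t 5.4 nest xyz mm [-10.9   0.4  31. ] F nest [-0.47  0.98 -0.2 ] rot(tool) deg [-0.04  0.01  0.  ] open 18.5 tq [-0.01  0.04 -0.04]
```

>>> drive_tool(
  fingers=[-0.6,-0.62,-0.64,-0.66,-0.7,-0.8,-0.9,-1],
  xyz=[
    [0,0,0],
    [0,0,0],
    [0,0,0],
    [0,0,0],
    [0,0,0],
    [0,0,0],
    [0,0,0],
    [0,0,0],
  ],
  twist=[
    [0,0,0],
    [0,0,0],
    [0,0,0],
    [0,0,0],
    [0,0,0],
    [0,0,0],
    [0,0,0],
    [0,0,0],
  ],
)

```text
time_s: 6.4
tcp_pos: [0.4979, -0.1767, 0.031]
tcp_rot: [[0.0, -0.112, -0.994], [-0.0, -0.994, 0.112], [-1.0, 0.0, -0.0]]
force: [0.0, 0.1, -0.5]
opening: -0.0001
```

```bash
python3 - <<'E'
from h import *
st()
for i in range(3): imaging.get_image("side"); st()
E
```

```text
t 6.4 nest xyz mm [-10.88   0.37  31.02] F nest [ 0.03  0.09 -0.52] rot(tool) deg [-0.04  0.01  0.01] open -0.1 tq [-0.01  0.02  0.01]
t 6.45 nest xyz mm [-10.85   0.38  31.02] F nest [-0.37  0.28 -0.29] rot(tool) deg [-0.04  0.01  0.01] open 0.1 tq [0.04 0.02 0.02]
t 6.5 nest xyz mm [-10.89   0.4   31.01] F nest [-0.46  0.92  0.06] rot(tool) deg [-0.04  0.01  0.01] open -0.2 tq [-0.05 -0.05 -0.02]
t 6.55 nest xyz mm [-10.88   0.41  31.02] F nest [-1.05 -0.55  0.32] rot(tool) deg [-0.04  0.01  0.01] open 0.0 tq [-0.    0.    0.01]
```

The fingers shut on nothing, so the grasp missed. I'll look before moving.

```bash
python3 - <<'E'
from h import *
t=imaging.get_image("top");d=imaging.get_image("side")
b=cv2.resize(d["image"][165:290,305:470],None,fx=4.5,fy=4.5,interpolation=cv2.INTER_CUBIC)
save('side3',b)
for n,c in(("top",t),("side",d)):
    print(n,proj(c,arm.state()["tcp_pos"]),'fin',proj(c,W(-.011,0,.044)))
    for l in("fin","pallet"): print(l,[(round(q["p"],2),np.round(px(q["point"]),1).tolist()) for q in tip_of(c,l)])
E
```

```text
top [392.23175816 282.24219453] fin [393.37888402 282.44461637]
fin [(0.96, [396.3, 279.7]), (0.59, [509.4, 169.8]), (0.23, [179.1, 135.7])]
pallet [(0.62, [501.3, 177.1]), (0.58, [390.5, 276.1])]
side [379.9035637  232.81323369] fin [380.61784582 227.74808851]
fin [(0.86, [380.3, 230.9]), (0.55, [314.9, 159.7])]
pallet [(0.87, [370.5, 238.1]), (0.78, [315.7, 168.4]), (0.24, [263.1, 221.6])]
```

View pics/side3.png

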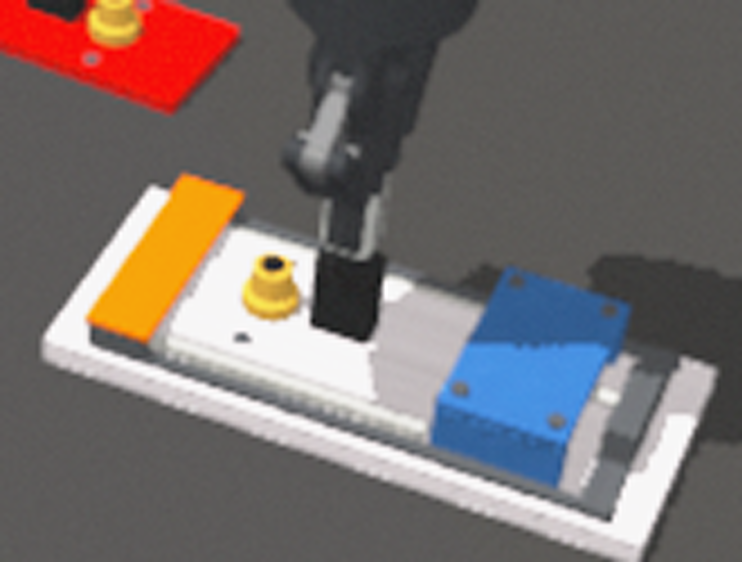

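```bash
python3 - <<'E'
from h import *
t=imaging.get_image("top");d=imaging.get_image("side")
a=cv2.resize(t["image"][230:345,335:445],None,fx=3.2,fy=3.2,interpolation=cv2.INTER_CUBIC)
b=cv2.resize(d["image"][150:250,345:415],None,fx=5.5,fy=5.5,interpolation=cv2.INTER_CUBIC)
p=arm.state()["tcp_pos"]
for z,col in((0,(255,0,0)),(.02,(0,255,0)),(.04,(255,255,0)),(.06,(0,255,255)),(.1,(255,0,255))):
    for im,c,o,k in((a,t,(335,230),3.2),(b,d,(345,150),5.5)):
        q=(proj(c,p+[0,0,z])-o+.5)*k; cv2.circle(im,tuple(int(v) for v in q),3,col,1)
o=np.zeros((550,740,3),np.uint8); o[:a.shape[0],:a.shape[1]]=a;o[:b.shape[0],352:352+b.shape[1]]=b[:,:388]
save('crop4',o)
E
```

```text
(no output)
```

View pics/crop4.png

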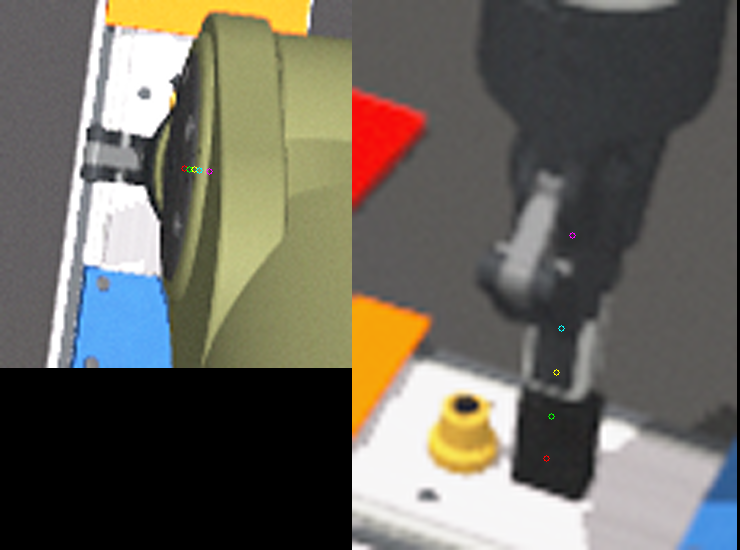

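```bash
python3 - <<'E'
from h import *
d=imaging.get_image("side"); t=imaging.get_image("top")
print(proj(d,[.172,-.601,.193]),proj(d,[.172,-.601,.206]),proj(d,[.172,-.601,.216]))
y=np.array([-.114,-.993,0])
for dz in(0,.007,.02,.03):
  print(dz,[proj(d,np.array([.4984,-.1784,.1224+dz])+k*y*.0213).round(1).tolist() for k in(-1,0,1)])
# current
for z in (.031,.05,.06,.065): print(z,proj(d,[.4979,-.1767,z]).round(1))
for x,yy in((-.025,.008),(.003,.008),(.003,-.008),(-.025,-.008)): print('fintop',proj(d,W(x,yy,.064)).round(1),'bot',proj(d,W(x,yy,.022)).round(1))
c=np.load('cams.npz')['sideimage']
save('ss',np.hstack([cv2.resize(i[150:250,345:415],None,fx=5.5,fy=5.5,interpolation=cv2.INTER_CUBIC) for i in (c,d["image"])]))
E
```

```text
[588.59592979  82.63992437] [590.79042999  76.90873226] [592.5025283   72.43738874]
0 [[379.8, 202.2], [384.2, 195.3], [388.4, 188.7]]
0.007 [[380.2, 199.1], [384.5, 192.3], [388.8, 185.7]]
0.02 [[380.8, 193.4], [385.2, 186.6], [389.4, 180.0]]
0.03 [[381.3, 189.0], [385.7, 182.2], [390.0, 175.6]]
0.031 [379.9 232.8]
0.05 [380.8 225.5]
0.06 [381.2 221.6]
0.065 [381.5 219.6]
fintop [387.  224.8] bot [384.9 240.9]
fintop [373.  220.3] bot [371.4 236.4]
fintop [376.2 215.2] bot [374.5 231.4]
fintop [390.  219.6] bot [387.9 235.8]
```

View pics/ss.png

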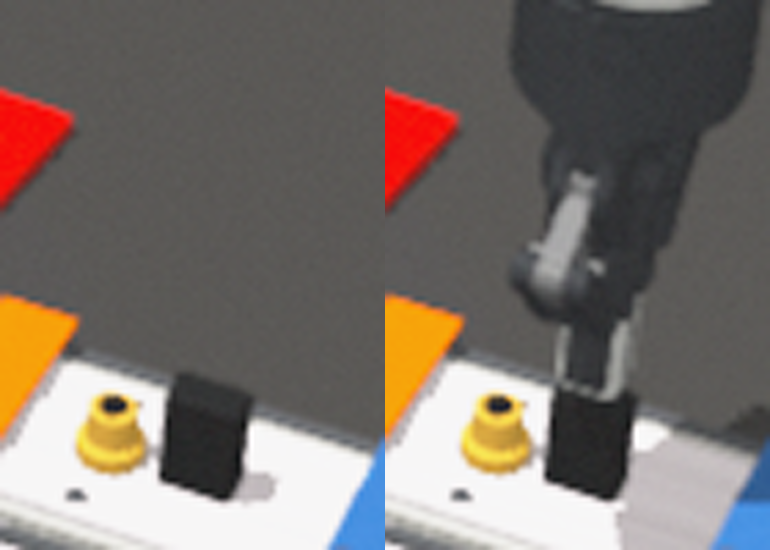

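The picture disagrees with the reported pose. The tip of the shut fingers ends right at the fin's top (crop right pane (600,398)), about 30 mm higher than the reported TCP z of 0.031 would put it. The pre-descent picture shows the same offset (tip at 188 px against a predicted ~200). So the reported tool length looks off along the tool axis. I'll trust the picture, open the fingers, go down in guarded steps and look again.

>>> drive_tool(
  fingers=[0,0,0,0,0,0,0,0],
  xyz=[
    [0,0,0],
    [0,0,0],
    [0,0,0],
    [0,0,0],
    [0.015,0,0],
    [0.03,0,0],
    [0.045,0,0],
    [0.05,0,0],
  ],
  twist=[
    [0,0,0],
    [0,0,0],
    [0,0,0],
    [0,0,0],
    [0,0,0],
    [0,0,0],
    [0,0,0],
    [0,0,0],
  ],
)

```text
time_s: 8.05
tcp_pos: [0.4977, -0.1766, 0.0155]
tcp_rot: [[-0.0, -0.112, -0.994], [0.0, -0.994, 0.112], [-1.0, -0.0, 0.0]]
force: [0.0, 0.0, 0.2]
opening: 0.0428
```

```bash
cat > look.py <<'E'
import sys
from h import *
s=st(); d=imaging.get_image("side"); p=s["tcp_pos"]
b=cv2.resize(d["image"][150:290,315:465],None,fx=4,fy=4,interpolation=cv2.INTER_CUBIC)
save(sys.argv[1],b)
E
python3 look.py s5
```

```text
t 8.05 nest xyz mm [-11.13   0.45  15.54] F nest [0.05 0.02 0.18] rot(tool) deg [-0.05 -0.03 -0.  ] open 42.8 tq [ 0.04 -0.01 -0.02]
```

View pics/s5.png

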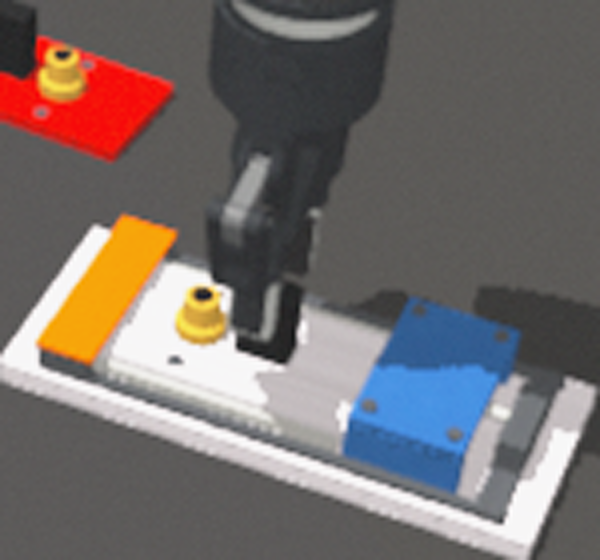

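```bash
python3 - <<'E'
from h import *
d=imaging.get_image("side")
for y in(.022,.03):
  for z in(.03,.035,.04,.045,.05,.055): print(y,z,proj(d,W(-.0111,y,z)).round(1))
E
```

```text
0.022 0.03 [375.8 240.3]
0.022 0.035 [376.  238.4]
0.022 0.04 [376.2 236.4]
0.022 0.045 [376.4 234.5]
0.022 0.05 [376.6 232.6]
0.022 0.055 [376.9 230.6]
0.03 0.03 [374.2 242.9]
0.03 0.035 [374.4 241. ]
0.03 0.04 [374.6 239.1]
0.03 0.045 [374.8 237.2]
0.03 0.05 [375.1 235.2]
0.03 0.055 [375.3 233.3]
```

>>> drive_tool(
  fingers=[0,0,0,0,-0.3,-0.5,-0.56,-0.57],
  xyz=[
    [0.015,0.001,-0.001],
    [0.03,0.001,-0.001],
    [0.042,0.001,-0.001],
    [0.05,0.001,-0.001],
    [0.05,0.001,-0.001],
    [0.05,0.001,-0.001],
    [0.05,0.001,-0.001],
    [0.05,0.001,-0.001],
  ],
  twist=[
    [0,0,0],
    [0,0,0],
    [0,0,0],
    [0,0,0],
    [0,0,0],
    [0,0,0],
    [0,0,0],
    [0,0,0],
  ],
)

```text
time_s: 9.15
tcp_pos: [0.4981, -0.177, 0.0009]
tcp_rot: [[-0.0, -0.112, -0.994], [-0.0, -0.994, 0.112], [-1.0, 0.0, 0.0]]
force: [-0.2, 0.9, -0.7]
opening: 0.0183
```

```bash
python3 look.py s6
```

```text
t 9.15 nest xyz mm [-10.68   0.1    0.86] F nest [-0.32  0.87 -0.74] rot(tool) deg [-0.04 -0.01  0.  ] open 18.3 tq [-0.   -0.02  0.01]
```

View pics/s6.png

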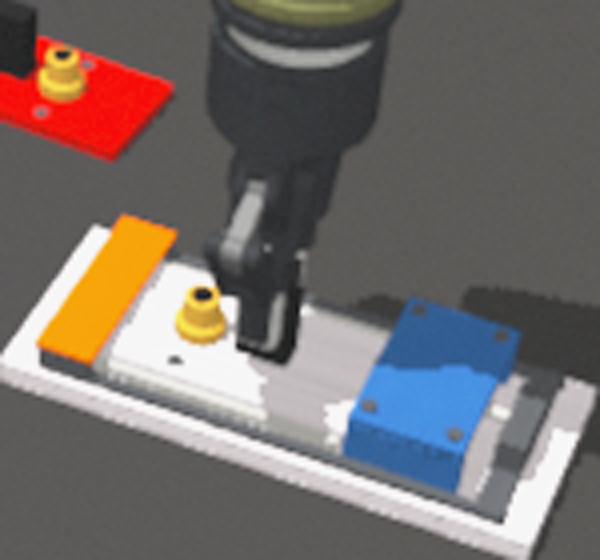

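The near finger now lies along the fin's face, tip at crop (258,350) just above the plate. I'll close gently.

>>> drive_tool(
  fingers=[-0.59,-0.6,-0.61,-0.62,-0.63,-0.66,-0.8,-1],
  xyz=[
    [0,0,0],
    [0,0,0],
    [0,0,0],
    [0,0,0],
    [0,0,0],
    [0,0,0],
    [0,0,0],
    [0,0,0],
  ],
  twist=[
    [0,0,0],
    [0,0,0],
    [0,0,0],
    [0,0,0],
    [0,0,0],
    [0,0,0],
    [0,0,0],
    [0,0,0],
  ],
)

```text
time_s: 10.2
tcp_pos: [0.4981, -0.1772, 0.001]
tcp_rot: [[-0.0, -0.112, -0.994], [-0.0, -0.994, 0.112], [-1.0, 0.0, -0.0]]
force: [-0.8, -1.5, 4.5]
opening: 0.0152
```

```bash
python3 - <<'E'
from h import *
st()
for i in range(3): imaging.get_image("side"); st()
E
```

```text
t 10.2 nest xyz mm [-10.66  -0.09   1.01] F nest [-0.66 -1.55  4.5 ] rot(tool) deg [-0.03  0.    0.02] open 15.2 tq [-0.29  0.27 -0.1 ]
t 10.25 nest xyz mm [-10.63  -0.11   1.02] F nest [-1.43 -1.06  5.75] rot(tool) deg [-0.03  0.    0.02] open 15.1 tq [-0.24  0.3  -0.06]
t 10.3 nest xyz mm [-10.62  -0.08   1.03] F nest [-1.09 -0.73  6.08] rot(tool) deg [-0.03  0.    0.02] open 14.9 tq [-0.25  0.34 -0.08]
t 10.35 nest xyz mm [-10.64  -0.1    1.02] F nest [-0.56 -1.42  5.71] rot(tool) deg [-0.03  0.    0.02] open 15.1 tq [-0.27  0.28  0.01]
```

Gripped (opening 15.1 mm), with a light 5.7 N press downwards. I'll ease that off a little and draw back the first 4 mm.

>>> drive_tool(
  fingers=[-1,-1,-1,-1,-1,-1,-1,-1],
  xyz=[
    [-0.001,0,0],
    [-0.001,0,0.002],
    [-0.001,0,0.004],
    [-0.001,0,0.006],
    [-0.001,0,0.008],
    [-0.001,0,0.01],
    [-0.001,0,0.012],
    [-0.001,0,0.0133],
  ],
  twist=[
    [0,0,0],
    [0,0,0],
    [0,0,0],
    [0,0,0],
    [0,0,0],
    [0,0,0],
    [0,0,0],
    [0,0,0],
  ],
)

```text
time_s: 11.35
tcp_pos: [0.494, -0.1767, 0.0012]
tcp_rot: [[-0.0, -0.112, -0.994], [-0.0, -0.994, 0.112], [-1.0, 0.0, 0.0]]
force: [-0.2, -0.0, -4.5]
opening: 0.0148
```

```bash
cat > f.py <<'E'
from h import *
import sys
n=int(sys.argv[1]) if len(sys.argv)>1 else 3
for i in range(n): st(); i<n-1 and imaging.get_image("side")
E
python3 f.py
```

```text
t 11.35 nest xyz mm [-14.83  -0.08   1.24] F nest [-0.19 -0.04 -4.53] rot(tool) deg [-0.03 -0.01  0.02] open 14.8 tq [ 0.01  0.02 -0.01]
t 11.4 nest xyz mm [-14.87  -0.09   1.26] F nest [-0.22 -0.48 -3.83] rot(tool) deg [-0.03 -0.02  0.02] open 15.0 tq [-0.02  0.07  0.03]
t 11.45 nest xyz mm [-14.78  -0.09   1.28] F nest [-0.17 -0.54 -4.14] rot(tool) deg [-0.03 -0.01  0.02] open 15.3 tq [ 0.04  0.01 -0.03]
```

>>> drive_tool(
  fingers=[-1,-1,-1,-1,-1,-1,-1,-1],
  xyz=[
    [0,0,0.004],
    [0,0,0.008],
    [0,0,0.012],
    [0,0,0.016],
    [0,0,0.02],
    [0,0,0.024],
    [0,0,0.027],
    [0,0,0.03],
  ],
  twist=[
    [0,0,0],
    [0,0,0],
    [0,0,0],
    [0,0,0],
    [0,0,0],
    [0,0,0],
    [0,0,0],
    [0,0,0],
  ],
)

```text
time_s: 12.45
tcp_pos: [0.485, -0.1757, 0.0013]
tcp_rot: [[-0.0, -0.112, -0.994], [-0.0, -0.994, 0.112], [-1.0, 0.0, 0.0]]
force: [0.0, -0.6, -4.0]
opening: 0.0149
```

```bash
python3 f.py 3
```

```text
t 12.45 nest xyz mm [-23.82  -0.11   1.29] F nest [ 0.07 -0.56 -3.99] rot(tool) deg [-0.03 -0.01  0.02] open 14.9 tq [ 0.04  0.06 -0.02]
t 12.5 nest xyz mm [-23.98  -0.1    1.29] F nest [-0.26  0.2  -3.22] rot(tool) deg [-0.03 -0.02  0.02] open 14.8 tq [0.01 0.05 0.02]
t 12.55 nest xyz mm [-23.9   -0.1    1.29] F nest [-0.32 -0.23 -3.55] rot(tool) deg [-0.03 -0.01  0.02] open 14.9 tq [-0.02  0.07 -0.01]
```

>>> drive_tool(
  fingers=[-1,-1,-1,-1,-1,-1,-1,-1],
  xyz=[
    [0,0,0.001],
    [0,0,0.002],
    [0,0,0.003],
    [0,0,0.004],
    [0,0,0.005],
    [0,0,0.006],
    [0,0,0.007],
    [0,0,0.007],
  ],
  twist=[
    [0,0,0],
    [0,0,0],
    [0,0,0],
    [0,0,0],
    [0,0,0],
    [0,0,0],
    [0,0,0],
    [0,0,0],
  ],
)

```text
time_s: 13.55
tcp_pos: [0.4828, -0.1755, 0.0013]
tcp_rot: [[-0.0, -0.112, -0.994], [-0.0, -0.994, 0.112], [-1.0, 0.0, 0.0]]
force: [1.0, 0.4, -4.1]
opening: 0.0149
```

```bash
python3 f.py 2
```

```text
t 13.55 nest xyz mm [-26.01  -0.11   1.28] F nest [ 0.98  0.55 -4.1 ] rot(tool) deg [-0.03 -0.02  0.02] open 14.9 tq [-0.02  0.06 -0.01]
t 13.6 nest xyz mm [-25.96  -0.12   1.3 ] F nest [ 0.09  0.4  -3.58] rot(tool) deg [-0.03 -0.01  0.02] open 15.2 tq [-0.01  0.01 -0.02]
```

Moved 15.3 mm so far with no spring felt. I'll take 1 mm steps from here.

>>> drive_tool(
  fingers=[-1,-1,-1,-1,-1,-1,-1,-1],
  xyz=[
    [0,0,0.0007],
    [0,0,0.0014],
    [0,0,0.0021],
    [0,0,0.0028],
    [0,0,0.0035],
    [0,0,0.0035],
    [0,0,0.0035],
    [0,0,0.0035],
  ],
  twist=[
    [0,0,0],
    [0,0,0],
    [0,0,0],
    [0,0,0],
    [0,0,0],
    [0,0,0],
    [0,0,0],
    [0,0,0],
  ],
)

```text
time_s: 14.6
tcp_pos: [0.4823, -0.1754, 0.0014]
tcp_rot: [[0.001, -0.112, -0.994], [-0.0, -0.994, 0.112], [-1.0, 0.0, -0.001]]
force: [2.0, -0.6, -2.9]
opening: 0.0148
```

```bash
python3 f.py 2
```

```text
t 14.6 nest xyz mm [-26.56  -0.11   1.43] F nest [ 2.07 -0.34 -2.93] rot(tool) deg [-0.03  0.04  0.02] open 14.8 tq [-0.05 -0.6   0.  ]
t 14.65 nest xyz mm [-26.57  -0.14   1.41] F nest [ 2.25  0.83 -4.11] rot(tool) deg [-0.03  0.03  0.02] open 14.8 tq [-0.07 -0.55 -0.01]
```

Contact: 1.05 mm was commanded, 0.55 mm was reached, and force is building. That puts the touch at about 15.9 mm. Next I'll find the stiffness.

>>> drive_tool(
  fingers=[-1,-1,-1,-1,-1,-1,-1,-1],
  xyz=[
    [0,0,0.002],
    [0,0,0.0025],
    [0,0,0.003],
    [0,0,0.0035],
    [0,0,0.004],
    [0,0,0.004],
    [0,0,0.004],
    [0,0,0.004],
  ],
  twist=[
    [0,0,0],
    [0,0,0],
    [0,0,0],
    [0,0,0],
    [0,0,0],
    [0,0,0],
    [0,0,0],
    [0,0,0],
  ],
)

```text
time_s: 15.65
tcp_pos: [0.4822, -0.1754, 0.0017]
tcp_rot: [[0.002, -0.112, -0.994], [-0.001, -0.994, 0.112], [-1.0, 0.0, -0.003]]
force: [5.2, -0.8, -5.3]
opening: 0.0147
```

```bash
python3 f.py 3
```

```text
t 15.65 nest xyz mm [-26.68  -0.13   1.66] F nest [ 5.26 -0.18 -5.34] rot(tool) deg [-0.04  0.15  0.02] open 14.7 tq [-0.18 -1.22 -0.  ]
t 15.7 nest xyz mm [-26.68  -0.14   1.67] F nest [ 5.12 -0.39 -4.43] rot(tool) deg [-0.04  0.15  0.03] open 15.0 tq [-0.17 -1.29 -0.01]
t 15.75 nest xyz mm [-26.65  -0.1    1.68] F nest [ 4.57  0.35 -3.85] rot(tool) deg [-0.04  0.15  0.02] open 14.9 tq [-0.15 -1.28 -0.04]
```

```bash
python3 - <<'E'
from h import *
print(plan(W(-.030,-.0001,.0013),tool()))
E
```

```text
([0.0012, -0.0, 0.0112], [0.0009, -0.0033, -0.0005])
```

>>> drive_tool(
  fingers=[-1,-1,-1,-1,-1,-1,-1,-1],
  xyz=[
    [0.001,0,0.005],
    [0.001,0,0.006],
    [0.001,0,0.007],
    [0.001,0,0.008],
    [0.001,0,0.009],
    [0.001,0,0.01],
    [0.001,0,0.011],
    [0.001,0,0.011],
  ],
  twist=[
    [0.001,-0.003,0],
    [0.001,-0.003,0],
    [0.001,-0.003,0],
    [0.001,-0.003,0],
    [0.001,-0.003,0],
    [0.001,-0.003,0],
    [0.001,-0.003,0],
    [0.001,-0.003,0],
  ],
)

```text
time_s: 16.75
tcp_pos: [0.4816, -0.1754, 0.0019]
tcp_rot: [[0.005, -0.112, -0.994], [-0.001, -0.994, 0.112], [-1.0, 0.001, -0.005]]
force: [9.1, 0.1, -4.9]
opening: 0.0148
```

```bash
python3 f.py 3; python3 - <<'E'
from h import *
print(plan(W(-.033,-.0001,.0013),tool()))
E
```

```text
t 16.75 nest xyz mm [-27.25  -0.15   1.94] F nest [ 9.08  1.08 -4.91] rot(tool) deg [-0.01  0.29  0.04] open 14.8 tq [-0.34 -1.92  0.01]
t 16.8 nest xyz mm [-27.26  -0.16   1.93] F nest [ 8.11 -0.17 -4.81] rot(tool) deg [-0.01  0.29  0.03] open 14.7 tq [-0.24 -1.93 -0.01]
t 16.85 nest xyz mm [-27.25  -0.13   1.93] F nest [ 8.   -0.04 -6.07] rot(tool) deg [-0.02  0.29  0.03] open 14.9 tq [-0.25 -1.93 -0.03]
([0.002, -0.0001, 0.0192], [0.0004, -0.0064, -0.0007])
```

Spring rate agrees so far: 8.3 N at about 0.6 mm of compression. I'll press further in, towards 16 N.

>>> drive_tool(
  fingers=[-1,-1,-1,-1,-1,-1,-1,-1],
  xyz=[
    [0.002,0,0.011],
    [0.002,0,0.013],
    [0.002,0,0.015],
    [0.002,0,0.017],
    [0.002,0,0.019],
    [0.002,0,0.021],
    [0.002,0,0.0225],
    [0.002,0,0.0225],
  ],
  twist=[
    [0,-0.006,0],
    [0,-0.006,0],
    [0,-0.006,0],
    [0,-0.006,0],
    [0,-0.006,0],
    [0,-0.006,0],
    [0,-0.006,0],
    [0,-0.006,0],
  ],
)

```text
time_s: 17.85
tcp_pos: [0.4806, -0.1752, 0.0025]
tcp_rot: [[0.01, -0.112, -0.994], [-0.002, -0.994, 0.112], [-1.0, 0.001, -0.011]]
force: [12.7, -1.0, -6.3]
opening: 0.0149
```

```bash
python3 f.py 2; python3 look.py s7; python3 - <<'E'
from h import *
print(plan(W(-.0350,-.0001,.0013),tool()))
E
```

```text
t 17.85 nest xyz mm [-28.24  -0.1    2.51] F nest [12.71  0.4  -6.33] rot(tool) deg [-0.06  0.61  0.05] open 14.9 tq [-0.41 -3.15 -0.04]
t 17.9 nest xyz mm [-28.21  -0.14   2.51] F nest [13.94 -0.55 -6.35] rot(tool) deg [-0.05  0.61  0.05] open 15.2 tq [-0.42 -3.12 -0.01]
t 17.9 nest xyz mm [-28.21  -0.14   2.51] F nest [13.94 -0.55 -6.35] rot(tool) deg [-0.05  0.61  0.05] open 15.2 tq [-0.42 -3.12 -0.01]
([0.0038, -0.0001, 0.0226], [0.0012, -0.0135, -0.0011])
```

View pics/s7.png

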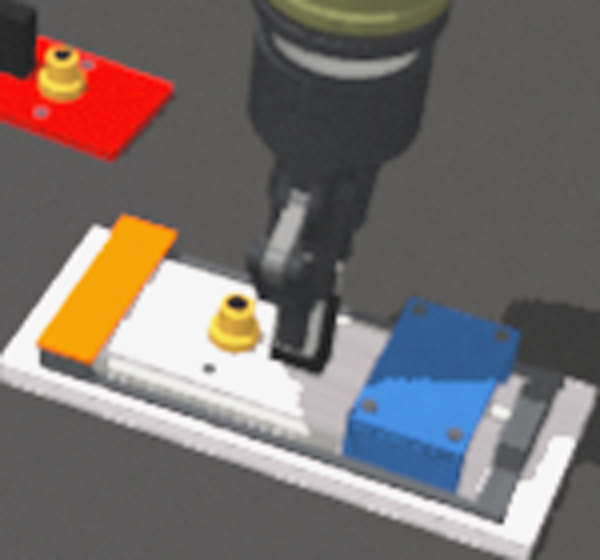

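The pallet has moved about 17.6 mm and holds 13.3 N, so the nose should be just free. I'll add a bit more margin before tilting.

```bash
python3 - <<'E'
from h import *
print(plan(W(-.0362,-.0001,.0008),tool()))
E
```

```text
([0.0054, -0.0001, 0.0266], [0.0012, -0.0135, -0.0011])
```

>>> drive_tool(
  fingers=[-1,-1,-1,-1,-1,-1,-1,-1],
  xyz=[
    [0.0045,0,0.02],
    [0.005,0,0.022],
    [0.005,0,0.024],
    [0.005,0,0.026],
    [0.005,0,0.0265],
    [0.005,0,0.0265],
    [0.005,0,0.0265],
    [0.005,0,0.0265],
  ],
  twist=[
    [0.001,-0.0135,-0.001],
    [0.001,-0.0135,-0.001],
    [0.001,-0.0135,-0.001],
    [0.001,-0.0135,-0.001],
    [0.001,-0.0135,-0.001],
    [0.001,-0.0135,-0.001],
    [0.001,-0.0135,-0.001],
    [0.001,-0.0135,-0.001],
  ],
)

```text
time_s: 18.95
tcp_pos: [0.4801, -0.1752, 0.0026]
tcp_rot: [[0.013, -0.112, -0.994], [-0.002, -0.994, 0.112], [-1.0, 0.001, -0.013]]
force: [15.9, -1.7, -5.1]
opening: 0.0146
```

```bash
python3 f.py 3; python3 - <<'E'
from h import *
d=np.deg2rad
print(plan(W(-.0360,-.0001,.0025),tool(tilt=d(1.5))))
E
```

```text
t 18.95 nest xyz mm [-28.73  -0.11   2.63] F nest [15.95  0.1  -5.07] rot(tool) deg [-0.06  0.76  0.03] open 14.6 tq [-0.46 -3.67  0.02]
t 19.0 nest xyz mm [-28.72  -0.12   2.62] F nest [15.85 -0.53 -6.03] rot(tool) deg [-0.06  0.76  0.03] open 15.2 tq [-0.45 -3.63 -0.07]
t 19.05 nest xyz mm [-28.71  -0.09   2.62] F nest [16.17 -0.46 -5.18] rot(tool) deg [-0.06  0.76  0.03] open 14.8 tq [-0.43 -3.62 -0.01]
([0.0001, -0.0, 0.0243], [0.0014, 0.0165, -0.0007])
```

>>> drive_tool(
  fingers=[-1,-1,-1,-1,-1,-1,-1,-1],
  xyz=[
    [0.0025,0,0.026],
    [0.002,0,0.0265],
    [0.0015,0,0.0265],
    [0.001,0,0.0265],
    [0.0005,0,0.0265],
    [0,0,0.0265],
    [0,0,0.0265],
    [0,0,0.0265],
  ],
  twist=[
    [0.001,-0.011,-0.001],
    [0.001,-0.006,-0.001],
    [0.001,0,-0.001],
    [0.001,0.005,-0.001],
    [0.001,0.01,-0.001],
    [0.001,0.016,-0.001],
    [0.001,0.016,-0.001],
    [0.001,0.016,-0.001],
  ],
)

```text
time_s: 20.05
tcp_pos: [0.4804, -0.1752, 0.0047]
tcp_rot: [[0.04, -0.111, -0.993], [-0.005, -0.994, 0.111], [-0.999, 0.0, -0.041]]
force: [16.2, -2.5, -2.5]
opening: 0.0151
```

```bash
python3 f.py 3; python3 look.py s8; python3 - <<'E'
from h import *
d=np.deg2rad
print(plan(W(-.0358,-.0001,.0042),tool(tilt=d(3))))
E
```

```text
t 20.05 nest xyz mm [-28.42  -0.09   4.67] F nest [16.35 -0.61 -2.53] rot(tool) deg [-0.07  2.32  0.02] open 15.1 tq [-0.44 -3.78 -0.02]
t 20.1 nest xyz mm [-28.4   -0.12   4.69] F nest [17.05 -0.35 -3.45] rot(tool) deg [-0.07  2.32  0.02] open 15.2 tq [-0.38 -3.71 -0.03]
t 20.15 nest xyz mm [-28.39  -0.12   4.69] F nest [16.3   0.15 -2.34] rot(tool) deg [-0.07  2.32  0.02] open 15.0 tq [-0.4  -3.77  0.02]
t 20.15 nest xyz mm [-28.39  -0.12   4.69] F nest [16.3   0.15 -2.34] rot(tool) deg [-0.07  2.32  0.02] open 15.0 tq [-0.4  -3.77  0.02]
([0.0007, -0.0001, 0.0248], [0.0017, 0.015, -0.0004])
```

View pics/s8.png

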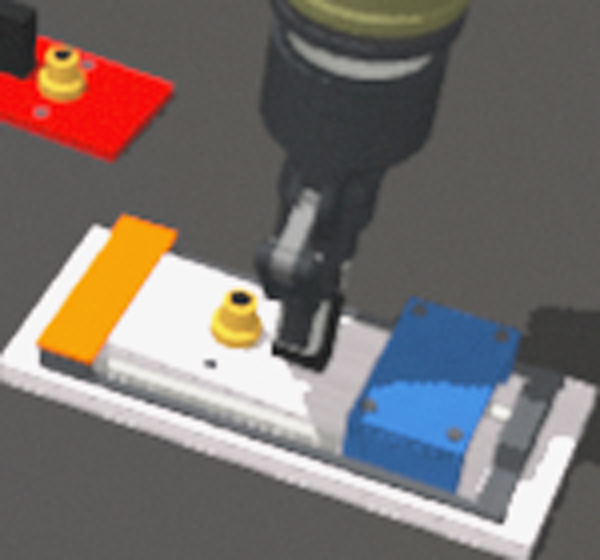

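Fx is steady at 16.5 N with 2.3° of tilt. The moment hasn't changed, so there is no lip contact. I'll continue tilting in 1.5° steps.

```bash
python3 - <<'E'
from h import *
d=np.deg2rad
print(plan(W(-.0370,-.0001,.0045),tool(tilt=d(3))))
E
```

```text
([-0.0005, -0.0001, 0.0288], [0.0017, 0.015, -0.0004])
```

>>> drive_tool(
  fingers=[-1,-1,-1,-1,-1,-1,-1,-1],
  xyz=[
    [0.005,0,0.028],
    [0.004,0,0.0285],
    [0.003,0,0.0288],
    [0.002,0,0.0288],
    [0.001,0,0.0288],
    [-0.0005,0,0.0288],
    [-0.0005,0,0.0288],
    [-0.0005,0,0.0288],
  ],
  twist=[
    [0.002,-0.012,0],
    [0.002,-0.006,0],
    [0.002,0,0],
    [0.002,0.005,0],
    [0.002,0.01,0],
    [0.002,0.015,0],
    [0.002,0.015,0],
    [0.002,0.015,0],
  ],
)

```text
time_s: 21.2
tcp_pos: [0.4808, -0.1753, 0.0068]
tcp_rot: [[0.068, -0.112, -0.991], [-0.009, -0.994, 0.112], [-0.998, 0.001, -0.068]]
force: [18.0, -1.5, -5.1]
opening: 0.0151
```

```bash
python3 f.py 2; python3 look.py s9; python3 - <<'E'
from h import *
d=np.deg2rad
print(plan(W(-.0370,-.0001,.0045),tool(tilt=d(3))))
print(plan(W(-.0370,-.0001,.0068),tool(tilt=d(5))))
E
```

```text
t 21.2 nest xyz mm [-28.06  -0.12   6.81] F nest [18.09  0.57 -5.1 ] rot(tool) deg [-0.05  3.91  0.05] open 15.1 tq [-0.48 -4.16 -0.  ]
t 21.25 nest xyz mm [-28.08  -0.12   6.78] F nest [17.88  0.84 -5.3 ] rot(tool) deg [-0.05  3.91  0.05] open 14.8 tq [-0.44 -4.18 -0.02]
t 21.25 nest xyz mm [-28.08  -0.12   6.78] F nest [17.88  0.84 -5.3 ] rot(tool) deg [-0.05  3.91  0.05] open 14.8 tq [-0.44 -4.18 -0.02]
([0.0056, -0.0, 0.0302], [0.0012, -0.0202, -0.0011])
([-0.0021, -0.0, 0.0297], [0.0012, 0.0243, -0.0011])
```

View pics/s9.png

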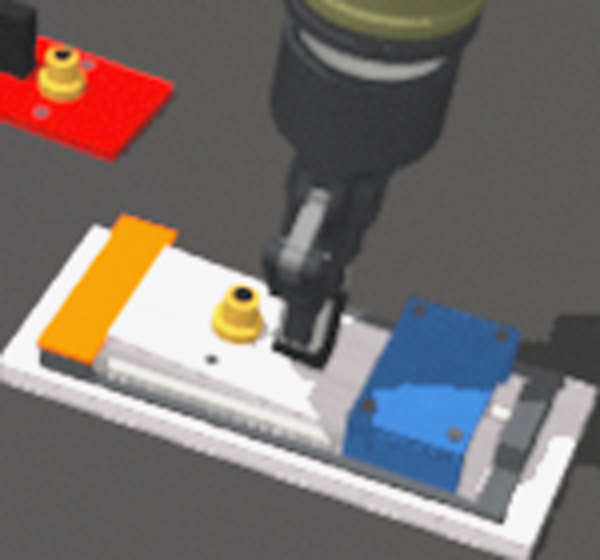

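Now 3.9°, 18 N and a steady moment, with the nose rising freely. Next step is +2°.

>>> drive_tool(
  fingers=[-1,-1,-1,-1,-1,-1,-1,-1],
  xyz=[
    [0.0045,0,0.03],
    [0.003,0,0.03],
    [0.002,0,0.03],
    [0.001,0,0.0297],
    [-0.0005,0,0.0297],
    [-0.002,0,0.0297],
    [-0.002,0,0.0297],
    [-0.002,0,0.0297],
  ],
  twist=[
    [0.001,-0.013,-0.001],
    [0.001,-0.006,-0.001],
    [0.001,0.002,-0.001],
    [0.001,0.01,-0.001],
    [0.001,0.017,-0.001],
    [0.001,0.024,-0.001],
    [0.001,0.024,-0.001],
    [0.001,0.024,-0.001],
  ],
)

```text
time_s: 22.3
tcp_pos: [0.4813, -0.1754, 0.0095]
tcp_rot: [[0.103, -0.111, -0.988], [-0.012, -0.994, 0.111], [-0.995, 0.001, -0.104]]
force: [18.6, -1.7, -3.2]
opening: 0.015
```

```bash
python3 f.py 2; python3 look.py s10; python3 - <<'E'
from h import *
d=np.deg2rad
print(plan(W(-.0370,-.0001,.0068),tool(tilt=d(5))))
print(plan(W(-.0365,-.0001,.0092),tool(tilt=d(7))))
E
```

```text
t 22.3 nest xyz mm [-27.6   -0.18   9.5 ] F nest [18.68  0.37 -3.24] rot(tool) deg [-0.08  5.94  0.05] open 15.0 tq [-0.46 -4.09  0.02]
t 22.35 nest xyz mm [-27.63  -0.13   9.48] F nest [18.75  0.15 -3.89] rot(tool) deg [-0.08  5.94  0.04] open 15.0 tq [-0.4  -4.11 -0.06]
t 22.35 nest xyz mm [-27.63  -0.13   9.48] F nest [18.75  0.15 -3.89] rot(tool) deg [-0.08  5.94  0.04] open 15.0 tq [-0.4  -4.11 -0.06]
([0.0056, -0.0002, 0.032], [0.0018, -0.0209, -0.0009])
([-0.0021, -0.0002, 0.0295], [0.0019, 0.0235, -0.0009])
```

View pics/s10.png

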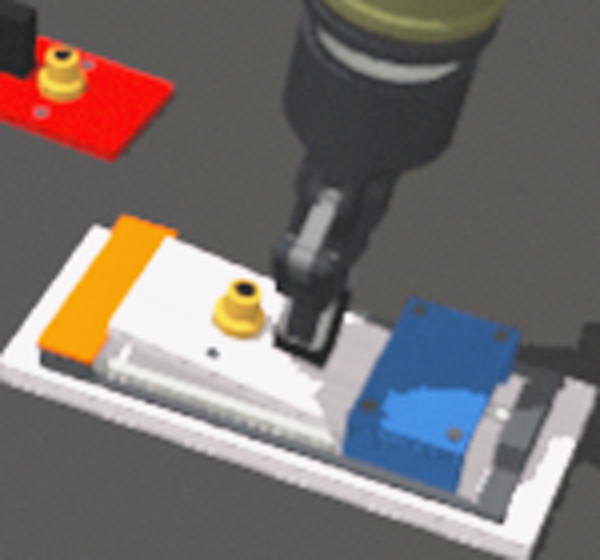

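The plate edge is now clearly rising in front of the lip (crop (110,325)–(175,240)). I'll keep tilting.

>>> drive_tool(
  fingers=[-1,-1,-1,-1,-1,-1,-1,-1],
  xyz=[
    [0.004,0,0.0315],
    [0.003,0,0.031],
    [0.002,0,0.031],
    [0.001,0,0.0305],
    [-0.0005,0,0.0305],
    [-0.002,0,0.03],
    [-0.002,0,0.03],
    [-0.002,0,0.03],
  ],
  twist=[
    [0.002,-0.013,-0.001],
    [0.002,-0.006,-0.001],
    [0.002,0.002,-0.001],
    [0.002,0.01,-0.001],
    [0.002,0.017,-0.001],
    [0.002,0.0235,-0.001],
    [0.002,0.0235,-0.001],
    [0.002,0.0235,-0.001],
  ],
)

```text
time_s: 23.4
tcp_pos: [0.4817, -0.1754, 0.0122]
tcp_rot: [[0.138, -0.112, -0.984], [-0.016, -0.994, 0.11], [-0.99, 0.001, -0.139]]
force: [18.4, -1.3, -2.1]
opening: 0.0146
```

```bash
python3 f.py 2; python3 look.py s11; python3 - <<'E'
from h import *
d=np.deg2rad
print(plan(W(-.0366,-.0001,.0092),tool(tilt=d(7))))
print(plan(W(-.0361,-.0001,.0122),tool(tilt=d(9.5))))
E
```

```text
t 23.4 nest xyz mm [-27.16  -0.19  12.16] F nest [18.4   0.76 -2.14] rot(tool) deg [-0.07  7.96  0.04] open 14.6 tq [-0.37 -4.02 -0.02]
t 23.45 nest xyz mm [-27.11  -0.2   12.17] F nest [19.47  0.27 -3.31] rot(tool) deg [-0.07  7.97  0.04] open 14.9 tq [-0.4  -4.09 -0.03]
t 23.45 nest xyz mm [-27.11  -0.2   12.17] F nest [19.47  0.27 -3.31] rot(tool) deg [-0.07  7.97  0.04] open 14.9 tq [-0.4  -4.09 -0.03]
([0.0054, -0.0003, 0.0327], [0.0017, -0.0215, -0.0008])
([-0.0043, -0.0003, 0.0297], [0.0017, 0.0341, -0.0007])
```

View pics/s11.png

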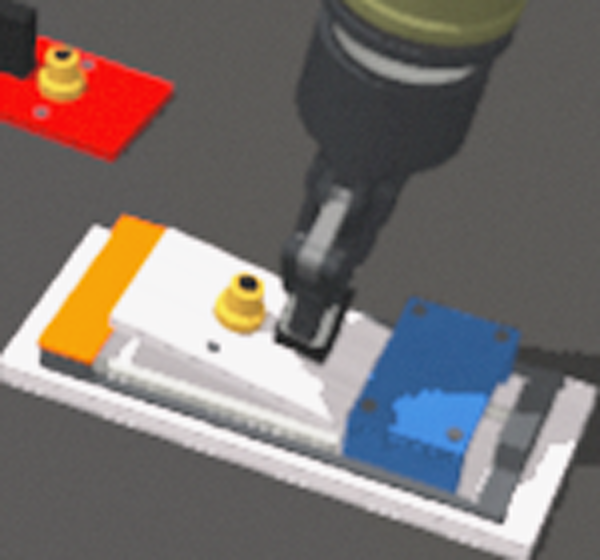

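The nose is now above the lip: its front edge shows over the orange top, crop (115,320)–(165,235). I'll finish the tilt to about 12° while easing off the spring slightly.

```bash
python3 - <<'E'
from h import *
d=np.deg2rad
print(plan(W(-.0340,-.0001,.0128),tool(tilt=d(11.3))))
E
```

```text
([-0.0053, -0.0003, 0.0225], [0.0017, 0.0741, -0.0007])
```

>>> drive_tool(
  fingers=[-1,-1,-1,-1,-1,-1,-1,-1],
  xyz=[
    [0.004,0,0.031],
    [0.0025,0,0.0295],
    [0.001,0,0.028],
    [-0.001,0,0.0265],
    [-0.0025,0,0.025],
    [-0.004,0,0.0235],
    [-0.005,0,0.0225],
    [-0.005,0,0.0225],
  ],
  twist=[
    [0.002,-0.01,-0.001],
    [0.002,0.004,-0.001],
    [0.002,0.018,-0.001],
    [0.002,0.032,-0.001],
    [0.002,0.046,-0.001],
    [0.002,0.06,-0.001],
    [0.002,0.074,-0.001],
    [0.002,0.074,-0.001],
  ],
)

```text
time_s: 24.5
tcp_pos: [0.4839, -0.1758, 0.0165]
tcp_rot: [[0.211, -0.112, -0.971], [-0.025, -0.994, 0.109], [-0.977, 0.001, -0.212]]
force: [16.6, -1.7, 6.7]
opening: 0.015
```

```bash
python3 f.py 2; python3 look.py s12; python3 - <<'E'
from h import *
d=np.deg2rad
print(plan(W(-.0340,-.0001,.0128),tool(tilt=d(11.3))))
print(plan(W(-.0250,-.0001,.0147),tool(tilt=d(12))))
print(plan(W(-.0150,-.0001,.0152),tool(tilt=d(12))))
E
```

```text
t 24.5 nest xyz mm [-24.95  -0.31  16.5 ] F nest [16.74  0.15  6.66] rot(tool) deg [-0.07 12.26  0.05] open 15.0 tq [-0.1  -3.21 -0.04]
t 24.55 nest xyz mm [-24.9   -0.25  16.5 ] F nest [15.13  0.86  6.07] rot(tool) deg [-0.08 12.25  0.05] open 15.1 tq [-0.17 -3.28 -0.05]
t 24.55 nest xyz mm [-24.9   -0.25  16.5 ] F nest [15.13  0.86  6.07] rot(tool) deg [-0.08 12.25  0.05] open 15.1 tq [-0.17 -3.28 -0.05]
([0.0056, -0.0007, 0.0322], [0.0018, -0.021, -0.001])
([0.0058, -0.0007, 0.0015], [0.0018, -0.0054, -0.001])
([0.0112, -0.0006, -0.0314], [0.0018, -0.0054, -0.001])
```

View pics/s12.png

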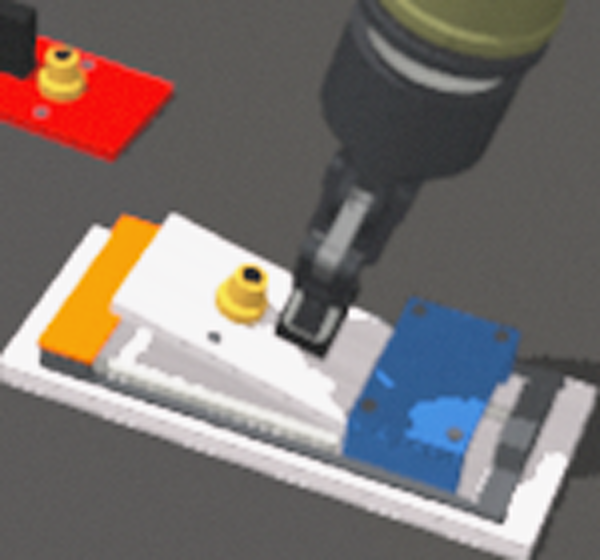

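Tilt is 12.3°. Fz went to +6.4 N, so the tail is now resting on the seat floor, about 1.5 mm lower than I estimated. I'll ease off the spring forward and lift the tail by about 1 mm.

```bash
python3 - <<'E'
from h import *
d=np.deg2rad
s=arm.state()
for x,z,a in [(-32,14.5,11.4),(-30,15,11.6),(-28,15.8,11.8),(-26,16.6,12),(-24,17.2,12.2),(-22,17.7,12.3),(-20,17.7,12.3)]:
  print(plan(W(x/1e3,-.0001,z/1e3),tool(tilt=d(a)),s))
E
```

```text
([0.0015, -0.0007, 0.0244], [0.0018, -0.0187, -0.001])
([0.0013, -0.0007, 0.0176], [0.0018, -0.0143, -0.001])
([0.0001, -0.0007, 0.0105], [0.0018, -0.0098, -0.001])
([-0.0011, -0.0007, 0.0034], [0.0018, -0.0054, -0.001])
([-0.0017, -0.0006, -0.0035], [0.0018, -0.001, -0.001])
([-0.0019, -0.0006, -0.0104], [0.0018, 0.0013, -0.001])
([-0.0005, -0.0006, -0.0169], [0.0018, 0.0013, -0.001])
```

>>> drive_tool(
  fingers=[-1,-1,-1,-1,-1,-1,-1,-1],
  xyz=[
    [0.0015,-0.0005,0.024],
    [0.001,-0.0005,0.018],
    [0,-0.0005,0.0105],
    [-0.001,-0.0005,0.0035],
    [-0.0015,-0.0005,-0.0035],
    [-0.002,-0.0005,-0.0105],
    [-0.0005,-0.0005,-0.017],
    [-0.0005,-0.0005,-0.017],
  ],
  twist=[
    [0.002,-0.019,-0.001],
    [0.002,-0.014,-0.001],
    [0.002,-0.01,-0.001],
    [0.002,-0.005,-0.001],
    [0.002,-0.001,-0.001],
    [0.002,0.001,-0.001],
    [0.002,0.001,-0.001],
    [0.002,0.001,-0.001],
  ],
)

```text
time_s: 25.6
tcp_pos: [0.4875, -0.176, 0.0172]
tcp_rot: [[0.209, -0.113, -0.971], [-0.024, -0.994, 0.11], [-0.978, -0.0, -0.21]]
force: [-0.7, -0.4, -4.1]
opening: 0.015
```

```bash
python3 f.py 2; python3 look.py s13; python3 - <<'E'
from h import *
d=np.deg2rad
s=arm.state()
for x in (-15,-10,-5,0,5,8): print(plan(W(x/1e3,-.0001,s["tcp_pos"][2]),tool(tilt=d(12.3)),s))
E
```

```text
t 25.6 nest xyz mm [-21.3   -0.05  17.19] F nest [-0.68 -0.52 -4.09] rot(tool) deg [ 2.000e-02  1.214e+01 -1.000e-02] open 15.0 tq [0.05 0.47 0.01]
t 25.65 nest xyz mm [-21.16  -0.05  17.27] F nest [ 0.78 -0.25 -4.09] rot(tool) deg [ 2.000e-02  1.216e+01 -1.000e-02] open 14.6 tq [0.05 0.43 0.03]
t 25.65 nest xyz mm [-21.16  -0.05  17.27] F nest [ 0.78 -0.25 -4.09] rot(tool) deg [ 2.000e-02  1.216e+01 -1.000e-02] open 14.6 tq [0.05 0.43 0.03]
([0.0042, 0.0002, -0.0195], [-0.0003, 0.0026, 0.0002])
([0.0077, 0.0002, -0.0358], [-0.0003, 0.0026, 0.0002])
([0.0112, 0.0002, -0.0521], [-0.0003, 0.0026, 0.0002])
([0.0148, 0.0002, -0.0683], [-0.0003, 0.0026, 0.0002])
([0.0183, 0.0002, -0.0846], [-0.0003, 0.0026, 0.0002])
([0.0204, 0.0002, -0.0944], [-0.0003, 0.0026, 0.0002])
```

View pics/s13.png

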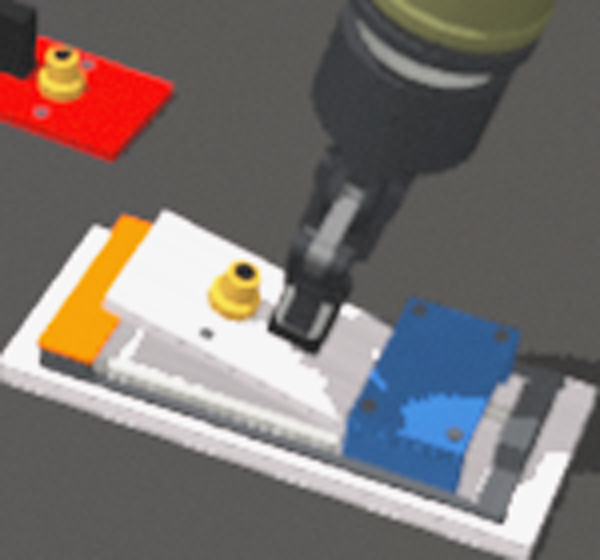

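The pallet is free: Fx is about 0 and Fz = -4.1 N is just its weight, with the nose above the lip. I'll draw it forwards level until the lug clears the keeper.

>>> drive_tool(
  fingers=[-1,-1,-1,-1,-1,-1,-1,-1],
  xyz=[
    [0.002,0,-0.012],
    [0.005,0,-0.025],
    [0.008,0,-0.038],
    [0.011,0,-0.052],
    [0.014,0,-0.066],
    [0.0175,0,-0.08],
    [0.0205,0,-0.094],
    [0.0205,0,-0.096],
  ],
  twist=[
    [0,0.002,0],
    [0,0.002,0],
    [0,0.002,0],
    [0,0.002,0],
    [0,0.002,0],
    [0,0.002,0],
    [0,0.002,0],
    [0,0.002,0],
  ],
)

```text
time_s: 26.7
tcp_pos: [0.5176, -0.1793, 0.0174]
tcp_rot: [[0.212, -0.113, -0.971], [-0.024, -0.994, 0.11], [-0.977, -0.0, -0.213]]
force: [0.3, -0.1, -3.1]
opening: 0.015
```

```bash
python3 f.py 2; python3 look.py s14; python3 - <<'E'
from h import *
d=np.deg2rad
s=arm.state()
for x,z,a in ((12,20,12),(25,40,10),(30,80,5),(30,120,0)): print(plan(W(x/1e3,-.0001,z/1e3),tool(tilt=d(a)),s))
E
```

```text
t 26.7 nest xyz mm [ 8.91 -0.03 17.4 ] F nest [ 0.34 -0.08 -3.14] rot(tool) deg [ 1.000e-02  1.229e+01 -1.000e-02] open 15.0 tq [ 0.04  0.43 -0.03]
t 26.75 nest xyz mm [ 8.69 -0.05 17.42] F nest [ 0.15 -0.5  -3.94] rot(tool) deg [ 1.000e-02  1.228e+01 -1.000e-02] open 15.0 tq [0.01 0.48 0.06]
t 26.75 nest xyz mm [ 8.69 -0.05 17.42] F nest [ 0.15 -0.5  -3.94] rot(tool) deg [ 1.000e-02  1.228e+01 -1.000e-02] open 15.0 tq [0.01 0.48 0.06]
([-0.0061, 0.0001, -0.0136], [-0.0004, -0.0059, 0.0003])
([-0.062, 0.0001, -0.0701], [-0.0004, -0.0503, 0.0003])
([-0.1888, 0.0001, -0.1147], [-0.0003, -0.1614, 0.0003])
([-0.3191, 0.0, -0.143], [-0.0003, -0.2725, 0.0003])
```

View pics/s14.png

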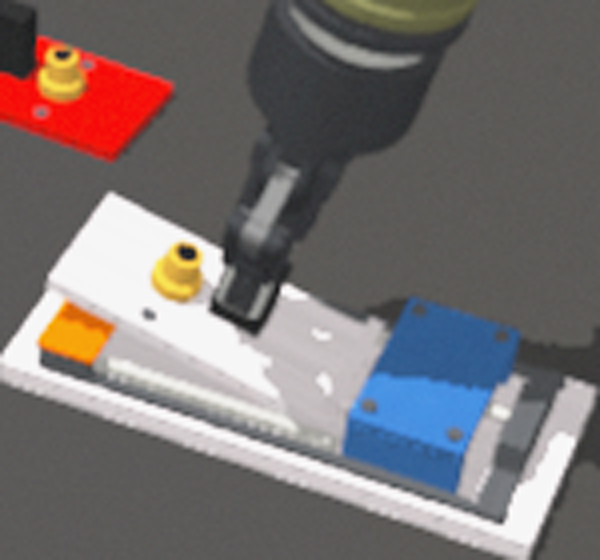

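The plate now passes over the lip, and the lug is just emerging in front of the keeper near crop (370,330). I'll go a little further forward first, then forward and up.

```bash
python3 - <<'E'
from h import *
d=np.deg2rad
s=arm.state()
for x,z,a in ((12,17.7,12.3),(16,18,12.3),(19,20,12.3),(22,25,12.3),(26,33,12.3),(30,45,12.3),(32,60,12.3),(33,75,12)): print(plan(W(x/1e3,-.0001,z/1e3),tool(tilt=d(a)),s))
E
```

```text
([0.0014, 0.0001, -0.012], [-0.0004, 0.0008, 0.0003])
([0.0033, 0.0001, -0.0252], [-0.0004, 0.0008, 0.0003])
([-0.0011, 0.0001, -0.0364], [-0.0004, 0.0008, 0.0003])
([-0.0153, 0.0001, -0.0497], [-0.0004, 0.0008, 0.0003])
([-0.0385, 0.0001, -0.0684], [-0.0004, 0.0008, 0.0003])
([-0.0748, 0.0001, -0.0899], [-0.0004, 0.0008, 0.0003])
([-0.1222, 0.0001, -0.1071], [-0.0004, 0.0008, 0.0003])
([-0.1704, 0.0001, -0.1209], [-0.0004, -0.0059, 0.0003])
```

>>> drive_tool(
  fingers=[-1,-1,-1,-1,-1,-1,-1,-1],
  xyz=[
    [0.0015,0,-0.012],
    [0.003,0,-0.025],
    [-0.001,0,-0.0365],
    [-0.015,0,-0.05],
    [-0.0385,0,-0.0685],
    [-0.075,0,-0.09],
    [-0.122,0,-0.107],
    [-0.17,0,-0.121],
  ],
  twist=[
    [0,0.001,0],
    [0,0.001,0],
    [0,0.001,0],
    [0,0.001,0],
    [0,0.001,0],
    [0,0.001,0],
    [0,0.001,0],
    [0,-0.006,0],
  ],
)

```text
time_s: 27.8
tcp_pos: [0.5418, -0.1822, 0.0762]
tcp_rot: [[0.207, -0.113, -0.972], [-0.023, -0.994, 0.11], [-0.978, -0.0, -0.208]]
force: [-0.3, 0.1, -3.8]
opening: 0.0147
```

```bash
cat >> h.py <<'E'
PY=np.deg2rad(-8.15); PC=np.array([.5425,.2172])
E
python3 f.py 2; python3 - <<'E'
from h import *
d=imaging.get_image("side"); save('s15',d["image"])
s=arm.state()
ax=np.array([np.cos(PY),np.sin(PY),0])
tgt=np.array([PC[0],PC[1],0])-ax*.0107+[0,0,.10]
print(tgt)
mid=W(.033,0,.13); mid[1]=.0
print(plan(mid,tool(PY,0),s)); print(plan(tgt,tool(PY,0),s))
E
```

```text
t 27.8 nest xyz mm [33.32 -0.11 76.19] F nest [-0.32  0.03 -3.8 ] rot(tool) deg [ 1.000e-02  1.202e+01 -1.000e-02] open 14.7 tq [0.   0.43 0.06]
t 27.85 nest xyz mm [34.86 -0.29 78.23] F nest [ 1.37 -0.42 -1.64] rot(tool) deg [1.00e-02 1.22e+01 3.00e-02] open 14.9 tq [-0.03  0.34  0.01]
[0.53190807 0.21871689 0.1       ]
([-0.1877, -0.6037, 0.036], [0.0369, -0.2719, 0.0033])
([-0.1145, -1.3245, 0.1686], [0.0369, -0.2719, 0.0033])
```

View pics/s15.png

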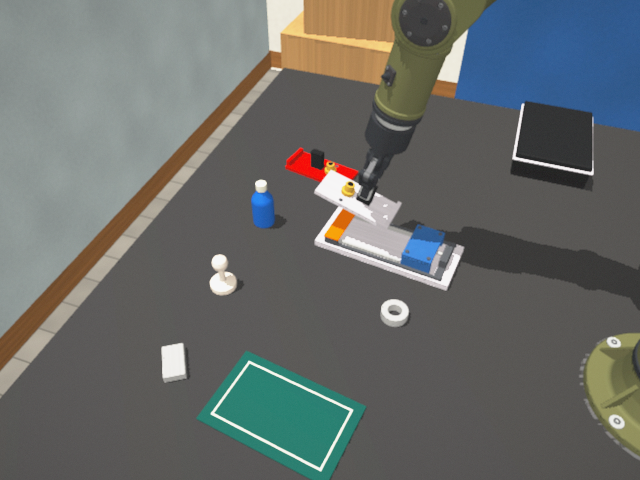

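The pallet is out of the nest and held tilted, well clear of the bottle. I'll level it and carry it across.

>>> drive_tool(
  fingers=[-1,-1,-1,-1,-1,-1,-1,-1],
  xyz=[
    [-0.05,-0.05,0.005],
    [-0.1,-0.13,0.01],
    [-0.15,-0.23,0.015],
    [-0.185,-0.34,0.02],
    [-0.185,-0.45,0.03],
    [-0.185,-0.54,0.035],
    [-0.185,-0.6,0.035],
    [-0.185,-0.6,0.035],
  ],
  twist=[
    [0.005,-0.04,0],
    [0.01,-0.08,0],
    [0.015,-0.12,0],
    [0.02,-0.16,0.001],
    [0.025,-0.2,0.002],
    [0.03,-0.24,0.003],
    [0.037,-0.27,0.003],
    [0.037,-0.27,0.003],
  ],
)

```text
time_s: 28.9
tcp_pos: [0.5423, 0.0001, 0.129]
tcp_rot: [[0.002, -0.14, -0.99], [0.001, -0.99, 0.14], [-1.0, -0.001, -0.001]]
force: [-0.1, 0.2, -3.5]
opening: 0.0148
```

```bash
python3 f.py 2; python3 - <<'E'
from h import *
s=arm.state()
ax=np.array([np.cos(PY),np.sin(PY),0])
tgt=np.array([PC[0],PC[1],0])-ax*.0107+[0,0,.06]
print(plan(tgt,tool(PY,0),s))
E
```

```text
t 28.9 nest xyz mm [ 13.29 181.08 128.99] F nest [-0.11  0.17 -3.46] rot(tool) deg [ 1.57  0.08 -0.06] open 14.8 tq [-0.04  0.01 -0.07]
t 28.95 nest xyz mm [ 13.02 179.42 128.92] F nest [ 0.18 -0.93 -4.7 ] rot(tool) deg [1.66 0.07 0.01] open 14.5 tq [-0.08  0.05 -0.04]
([0.2295, -0.722, 0.1369], [0.0004, -0.0017, -0.0002])
```

>>> drive_tool(
  fingers=[-1,-1,-1,-1,-1,-1,-1,-1],
  xyz=[
    [0,-0.08,0.015],
    [0,-0.2,0.04],
    [0.02,-0.33,0.06],
    [0.06,-0.46,0.09],
    [0.1,-0.58,0.11],
    [0.15,-0.68,0.13],
    [0.2,-0.722,0.137],
    [0.23,-0.722,0.137],
  ],
  twist=[
    [0,-0.002,0],
    [0,-0.002,0],
    [0,-0.002,0],
    [0,-0.002,0],
    [0,-0.002,0],
    [0,-0.002,0],
    [0,-0.002,0],
    [0,-0.002,0],
  ],
)

```text
time_s: 29.95
tcp_pos: [0.5317, 0.2177, 0.0588]
tcp_rot: [[-0.001, -0.141, -0.99], [-0.001, -0.99, 0.141], [-1.0, 0.001, 0.001]]
force: [0.2, -1.3, -4.3]
opening: 0.0147
```

```bash
python3 f.py 2; python3 - <<'E'
from h import *
s=arm.state()
t=imaging.get_image("top");d=imaging.get_image("side")
save('t16',cv2.resize(t["image"][160:340,80:300],None,fx=2.5,fy=2.5)); save('s16',cv2.resize(d["image"][300:480,170:400],None,fx=3,fy=3))
ax=np.array([np.cos(PY),np.sin(PY),0])
tgt=np.array([PC[0],PC[1],0])-ax*.0107+[0,0,.03]
print(plan(tgt,tool(PY,0),s))
E
```

```text
t 29.95 nest xyz mm [-21.74 396.09  58.76] F nest [ 0.36 -1.27 -4.31] rot(tool) deg [ 1.66 -0.05  0.07] open 14.7 tq [-0.06  0.04  0.  ]
t 30.0 nest xyz mm [-21.89 394.69  57.83] F nest [-0.16 -1.28 -4.72] rot(tool) deg [ 1.73 -0.12  0.15] open 14.9 tq [-0.06  0.14 -0.  ]
([0.0928, -0.0083, -0.0007], [-0.0011, 0.0026, -0.0035])
```

View pics/t16.png

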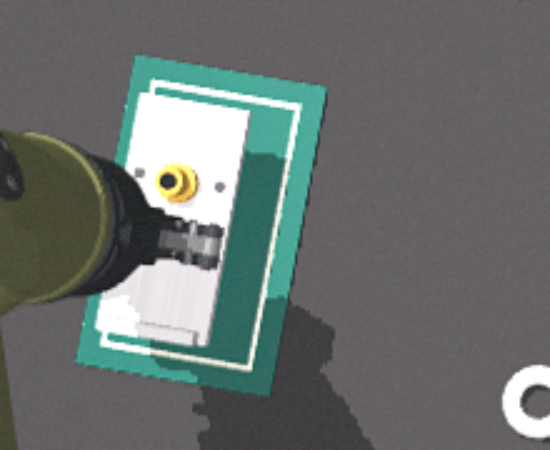

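View pics/s16.png

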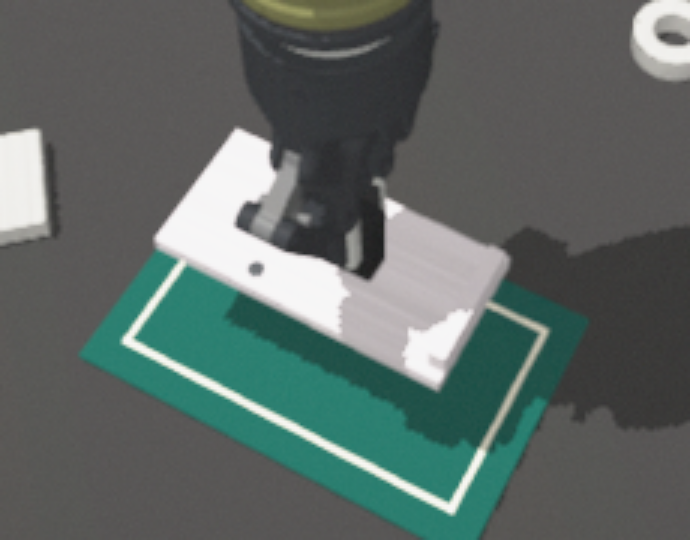

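```bash
cat > ov.py <<'E'
import sys
from h import *
s=arm.state()
t=imaging.get_image("top");d=imaging.get_image("side")
R=np.array(s["tcp_rot"]); fx=-R[:,2]; fy=-R[:,1]; fz=-R[:,0]
org=s["tcp_pos"]+fx*.011+fz*float(sys.argv[2])
org=org+fx*float(sys.argv[3] if len(sys.argv)>3 else 0)
L=Ro.from_rotvec(-fy*np.deg2rad(float(sys.argv[4]) if len(sys.argv)>4 else 0)).as_matrix()
print('pallet origin',org.round(4))
out=[]
for c,(x0,y0,x1,y1),k in((t,(90,165,230,335),2.7),(d,(170,300,390,470),1.9)):
    im=cv2.resize(c["image"][y0:y1,x0:x1],None,fx=k,fy=k,interpolation=cv2.INTER_CUBIC)
    for z,col in((.008,(255,0,0)),(0,(0,0,255))):
        pts=[org+L@(fx*a*.075+fy*b*.035+fz*z) for a,b in((1,1),(1,-1),(-1,-1),(-1,1))]
        cv2.polylines(im,[np.array([((proj(c,p)-[x0,y0]+.5)*k-.5).round() for p in pts],np.int32)],True,col,1)
    out.append(im)
H=max(i.shape[0] for i in out)
save(sys.argv[1],np.hstack([cv2.copyMakeBorder(i,0,H-i.shape[0],0,0,cv2.BORDER_CONSTANT) for i in out]))
E
python3 ov.py o16 0.013
```

```text
pallet origin [0.5429 0.2146 0.0723]
```

View pics/o16.png

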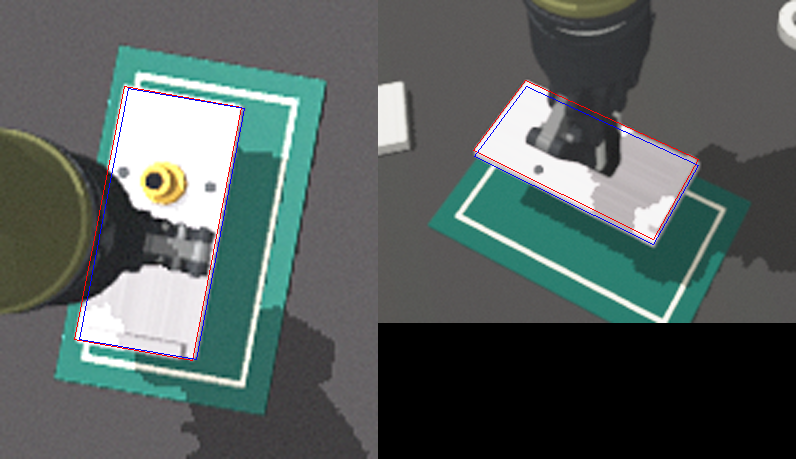

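```bash
cat > tl.py <<'E'
from h import *
from scipy.optimize import least_squares
s=arm.state(); R=np.array(s["tcp_rot"]); fx=-R[:,2]; fy=-R[:,1]; fz=-R[:,0]
d=imaging.get_image("side"); im=d["image"].astype(int)
# bright mask of pallet (white/grey, brighter than pad & table)
b=im.min(2); m=((b>125)).astype(np.uint8)
org=s["tcp_pos"]+fx*.011+fz*.013
c=proj(d,org+fz*.008).astype(int)
# side edge profile: sample pixels perpendicular to near long edge (fy=+.035) bottom edge, find transition
def edge(a):
    # scan along world +fy direction outward from plate to find last bright pixel at nearside
    p0=proj(d,org+fx*a+fy*.02+fz*.008); p1=proj(d,org+fx*a+fy*.05+fz*-.005)
    t=np.linspace(0,1,200); q=p0+(p1-p0)*t[:,None]
    v=cv2.remap(b.astype(np.float32),q[:,0].astype(np.float32)[None],q[:,1].astype(np.float32)[None],cv2.INTER_LINEAR)[0]
    g=np.argmin(np.diff(cv2.GaussianBlur(v[None],(0,0),4)[0])); return q[g]
A=np.linspace(-.068,.068,18); Q=np.array([edge(a) for a in A])
P=np.array([proj(d,org+fx*a+fy*.035) for a in A])
n=P[-1]-P[0]; n=np.array([-n[1],n[0]])/np.linalg.norm(n)
e=(Q-P)@n; print('resid px along edge',e.round(2), 'n',n.round(2))
f=np.polyfit(A,e,1); print('slope px/m',f)
P2=np.array([proj(d,org+fx*a+fy*.035+fz*a*np.deg2rad(1)) for a in A]); print('1deg slope',np.polyfit(A,(P2-P)@n,1))
P2=np.array([proj(d,org+fx*a+fy*(.035+a*np.deg2rad(1))) for a in A]); print('1deg yaw slope',np.polyfit(A,(P2-P)@n,1))
E
python3 tl.py
```

```text
resid px along edge [-1.23 -1.1  -1.23 -1.09 -0.96 -0.7  -0.7  -0.57 -0.69 -0.56 -0.69 -0.56
 -0.31 -0.3  -0.43 -0.05 -0.18  0.07] n [ 0.44 -0.9 ]
slope px/m [ 8.72957457 -0.62591904]
1deg slope [ 5.46626734e+00 -3.85201415e-03]
1deg yaw slope [-1.22759798e+01  8.68410993e-03]
```

The measured outline matches the model within about 1 px. The near-edge slope says the pallet sits about 1.5° nose-up in the grip, consistent with the tail touching the floor early. I'll correct that by -1.4°, go to about 5 mm above the pad, and recheck.

```bash
python3 - <<'E'
from h import *
s=st()
ax=np.array([np.cos(PY),np.sin(PY),0])
for z in (.03,-.004):
  tgt=np.array([PC[0],PC[1],0])-ax*.0107+[0,0,z]
  print(plan(tgt,tool(PY,np.deg2rad(-1.4)),s))
E
```

```text
t 30.25 nest xyz mm [-20.86 395.92  60.35] F nest [ 0.7  -0.37 -3.45] rot(tool) deg [1.77 0.04 0.02] open 14.9 tq [ 0.04  0.04 -0.03]
([0.1012, -0.0039, 0.0029], [-0.0019, -0.0319, -0.0003])
([0.2145, -0.0039, 0.003], [-0.0019, -0.0319, -0.0003])
```

>>> drive_tool(
  fingers=[-1,-1,-1,-1,-1,-1,-1,-1],
  xyz=[
    [0.03,-0.004,0.003],
    [0.07,-0.004,0.003],
    [0.11,-0.004,0.003],
    [0.15,-0.004,0.003],
    [0.18,-0.004,0.003],
    [0.2,-0.004,0.003],
    [0.21,-0.004,0.003],
    [0.214,-0.004,0.003],
  ],
  twist=[
    [-0.002,-0.008,0],
    [-0.002,-0.016,0],
    [-0.002,-0.024,0],
    [-0.002,-0.032,0],
    [-0.002,-0.032,0],
    [-0.002,-0.032,0],
    [-0.002,-0.032,0],
    [-0.002,-0.032,0],
  ],
)

```text
time_s: 31.25
tcp_pos: [0.532, 0.2189, -0.0038]
tcp_rot: [[-0.024, -0.142, -0.99], [0.003, -0.99, 0.142], [-1.0, 0.0, 0.024]]
force: [-0.6, -0.2, -4.4]
opening: 0.0148
```

```bash
python3 f.py 2; python3 tl.py; python3 ov.py o17 0.013 0 1.4
```

```text
t 31.25 nest xyz mm [-21.6  397.28  -3.77] F nest [-0.62 -0.28 -4.4 ] rot(tool) deg [ 1.67 -1.38 -0.02] open 14.8 tq [ 0.05 -0.03  0.01]
t 31.3 nest xyz mm [-21.6  397.28  -3.77] F nest [-0.2   0.74 -3.21] rot(tool) deg [ 1.67 -1.38 -0.02] open 15.0 tq [-0.03  0.01  0.05]
resid px along edge [-1.08 -1.2  -0.95 -1.07 -0.82 -0.82 -0.57 -0.69 -0.45 -0.56 -0.68 -0.44
 -0.44 -0.2  -0.2  -0.08  0.16  0.04] n [ 0.44 -0.9 ]
slope px/m [ 8.92655424 -0.55832474]
1deg slope [ 4.85761171e+00 -3.40354229e-03]
1deg yaw slope [-1.18745896e+01  8.34627720e-03]
pallet origin [0.5433 0.2173 0.0091]
```

View pics/o17.png

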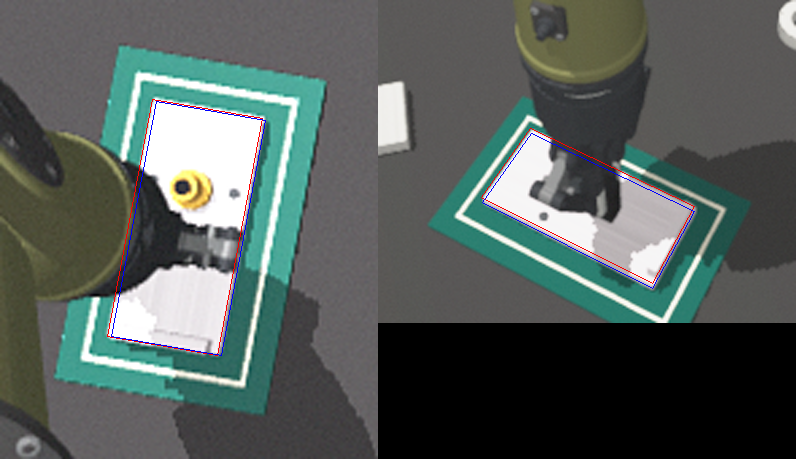

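It is centred in the outline and parallel to it, about 5 mm above the pad. I'll lower slowly.

>>> drive_tool(
  fingers=[-1,-1,-1,-1,-1,-1,-1,-1],
  xyz=[
    [0.002,0,0],
    [0.004,0,0],
    [0.006,0,0],
    [0.008,0,0],
    [0.01,0,0],
    [0.012,0,0],
    [0.0135,0,0],
    [0.0135,0,0],
  ],
  twist=[
    [0,0,0],
    [0,0,0],
    [0,0,0],
    [0,0,0],
    [0,0,0],
    [0,0,0],
    [0,0,0],
    [0,0,0],
  ],
)

```text
time_s: 32.45
tcp_pos: [0.532, 0.2189, -0.0076]
tcp_rot: [[-0.024, -0.142, -0.99], [0.003, -0.99, 0.142], [-1.0, -0.0, 0.024]]
force: [-0.2, 0.0, -3.6]
opening: 0.015
```

```bash
python3 f.py 3
```

```text
t 32.45 nest xyz mm [-21.56 397.28  -7.58] F nest [-0.18  0.03 -3.6 ] rot(tool) deg [ 1.67 -1.37 -0.02] open 15.0 tq [-0.    0.   -0.02]
t 32.5 nest xyz mm [-21.61 397.25  -7.57] F nest [-0.5  -0.45 -3.43] rot(tool) deg [ 1.67 -1.37 -0.02] open 14.8 tq [ 0.01 -0.02 -0.02]
t 32.55 nest xyz mm [-21.59 397.3   -7.55] F nest [ 0.07  0.06 -3.84] rot(tool) deg [ 1.67 -1.37 -0.02] open 15.0 tq [ 0.03 -0.02  0.02]
```

>>> drive_tool(
  fingers=[-1,-1,-1,-1,-1,-1,-1,-1],
  xyz=[
    [0.0008,0,0],
    [0.0015,0,0],
    [0.0023,0,0],
    [0.003,0,0],
    [0.0037,0,0],
    [0.0037,0,0],
    [0.0037,0,0],
    [0.0037,0,0],
  ],
  twist=[
    [0,0,0],
    [0,0,0],
    [0,0,0],
    [0,0,0],
    [0,0,0],
    [0,0,0],
    [0,0,0],
    [0,0,0],
  ],
)

```text
time_s: 33.55
tcp_pos: [0.5319, 0.2189, -0.0086]
tcp_rot: [[-0.024, -0.142, -0.99], [0.003, -0.99, 0.142], [-1.0, -0.0, 0.024]]
force: [-1.4, -0.5, -2.2]
opening: 0.0148
```

```bash
python3 f.py 3
```

```text
t 33.55 nest xyz mm [-21.68 397.29  -8.62] F nest [-1.32 -0.69 -2.18] rot(tool) deg [ 1.67 -1.37 -0.02] open 14.8 tq [-0.03  0.13 -0.  ]
t 33.6 nest xyz mm [-21.64 397.28  -8.6 ] F nest [-1.23 -1.16 -2.  ] rot(tool) deg [ 1.67 -1.37 -0.02] open 15.2 tq [-0.01  0.12 -0.06]
t 33.65 nest xyz mm [-21.64 397.3   -8.59] F nest [-1.22 -0.14 -1.71] rot(tool) deg [ 1.67 -1.37 -0.02] open 14.9 tq [-0.08  0.06  0.04]
```

First touch at z = -8.6, with the carried weight dropping to 1.9 N. I'll settle it slightly further.

>>> drive_tool(
  fingers=[-1,-1,-1,-1,-1,-1,-1,-1],
  xyz=[
    [0.0005,0,0],
    [0.001,0,0],
    [0.0014,0,0],
    [0.0018,0,0],
    [0.0018,0,0],
    [0.0018,0,0],
    [0.0018,0,0],
    [0.0018,0,0],
  ],
  twist=[
    [0,0,0],
    [0,0,0],
    [0,0,0],
    [0,0,0],
    [0,0,0],
    [0,0,0],
    [0,0,0],
    [0,0,0],
  ],
)

```text
time_s: 34.65
tcp_pos: [0.5319, 0.2189, -0.0089]
tcp_rot: [[-0.024, -0.142, -0.99], [0.003, -0.99, 0.142], [-1.0, -0.0, 0.024]]
force: [-3.3, -1.0, 5.7]
opening: 0.0149
```

```bash
python3 f.py 3
```

```text
t 34.65 nest xyz mm [-21.68 397.32  -8.88] F nest [-3.16 -1.34  5.67] rot(tool) deg [ 1.67 -1.36 -0.02] open 14.9 tq [-0.25  0.49  0.01]
t 34.7 nest xyz mm [-21.71 397.33  -8.87] F nest [-3.09 -1.27  5.41] rot(tool) deg [ 1.66 -1.36 -0.02] open 14.7 tq [-0.24  0.46 -0.01]
t 34.75 nest xyz mm [-21.66 397.29  -8.86] F nest [-3.46 -1.71  5.81] rot(tool) deg [ 1.67 -1.36 -0.02] open 15.1 tq [-0.16  0.48  0.  ]
```

It is down firmly with a light press. I'll ease the press off and open slowly.

>>> drive_tool(
  fingers=[-1,-1,-0.62,-0.6,-0.55,-0.5,-0.4,-0.2],
  xyz=[
    [0.0005,0,0],
    [0.0003,0,0],
    [0.0003,0,0],
    [0.0003,0,0],
    [0.0003,0,0],
    [0.0003,0,0],
    [0.0003,0,0],
    [0.0003,0,0],
  ],
  twist=[
    [0,0,0],
    [0,0,0],
    [0,0,0],
    [0,0,0],
    [0,0,0],
    [0,0,0],
    [0,0,0],
    [0,0,0],
  ],
)

```text
time_s: 35.75
tcp_pos: [0.532, 0.219, -0.009]
tcp_rot: [[-0.023, -0.142, -0.99], [0.003, -0.99, 0.142], [-1.0, -0.0, 0.024]]
force: [0.1, 0.5, -0.3]
opening: 0.0341
```

```bash
python3 f.py 2
```

```text
t 35.75 nest xyz mm [-21.66 397.35  -8.96] F nest [ 0.02  0.46 -0.34] rot(tool) deg [ 1.67 -1.36 -0.03] open 34.1 tq [-0.03 -0.06  0.04]
t 35.8 nest xyz mm [-21.69 397.29  -8.97] F nest [ 0.25 -0.2   0.82] rot(tool) deg [ 1.67 -1.36 -0.02] open 34.3 tq [-0.04  0.01 -0.03]
```

Released: forces are zero and the opening is 34 mm. I'll rise straight up.

>>> drive_tool(
  fingers=[0,0,0,0,0,0,0,0],
  xyz=[
    [0,0,0],
    [0,0,0],
    [-0.05,0,0],
    [-0.12,0,0],
    [-0.22,0,0],
    [-0.35,0,0],
    [-0.5,0,0],
    [-0.55,0,0],
  ],
  twist=[
    [0,0,0],
    [0,0,0],
    [0,0,0],
    [0,0,0],
    [0,0,0],
    [0,0,0],
    [0,0,0],
    [0,0,0],
  ],
)

```text
time_s: 36.8
tcp_pos: [0.5371, 0.2191, 0.16]
tcp_rot: [[-0.018, -0.142, -0.99], [0.006, -0.99, 0.142], [-1.0, -0.003, 0.019]]
force: [-0.0, -0.6, 0.5]
opening: 0.0425
```

>>> drive_tool(
  fingers=[0,0,0,0,0,0,0,0],
  xyz=[
    [0,0.1,0.05],
    [0,0.2,0.1],
    [0,0.35,0.15],
    [0,0.5,0.2],
    [0,0.65,0.25],
    [0,0.75,0.3],
    [0,0.8,0.3],
    [0,0.8,0.3],
  ],
  twist=[
    [0,0,0],
    [0,0,0],
    [0,0,0],
    [0,0,0],
    [0,0,0],
    [0,0,0],
    [0,0,0],
    [0,0,0],
  ],
)

```text
time_s: 37.8
tcp_pos: [0.4136, -0.0067, 0.1611]
tcp_rot: [[-0.019, -0.144, -0.989], [0.005, -0.99, 0.144], [-1.0, -0.003, 0.019]]
force: [0.0, 0.2, 0.2]
opening: 0.0427
```

```bash
python3 f.py 1; python3 - <<'E'
from h import *
t=imaging.get_image("top");d=imaging.get_image("side"); save('tend',t["image"]);save('send',d["image"])
im=t["image"][165:335,90:230].astype(int); 
m=((im.min(2)>150)).astype(np.uint8); m=cv2.morphologyEx(m,cv2.MORPH_OPEN,np.ones((5,5),np.uint8))
cs,_=cv2.findContours(m,cv2.RETR_EXTERNAL,cv2.CHAIN_APPROX_NONE); q=max(cs,key=cv2.contourArea)[:,0]+[90,165]
w=np.array([atz(t,p,.012)[:2] for p in cv2.convexHull(q)[:,0]]).astype(np.float32)*1000
print('pallet',cv2.minAreaRect(w),'pad centre 542.5,217.2 yaw 81.85')
E
```

```text
t 37.8 nest xyz mm [-113.82  159.77  161.08] F nest [0.02 0.16 0.23] rot(tool) deg [ 1.81 -1.1  -0.16] open 42.7 tq [ 0.04 -0.   -0.05]
pallet ((543.3963623046875, 216.84246826171875), (71.34788513183594, 152.67970275878906), 81.77653503417969) pad centre 542.5,217.2 yaw 81.85
```

View pics/tend.png

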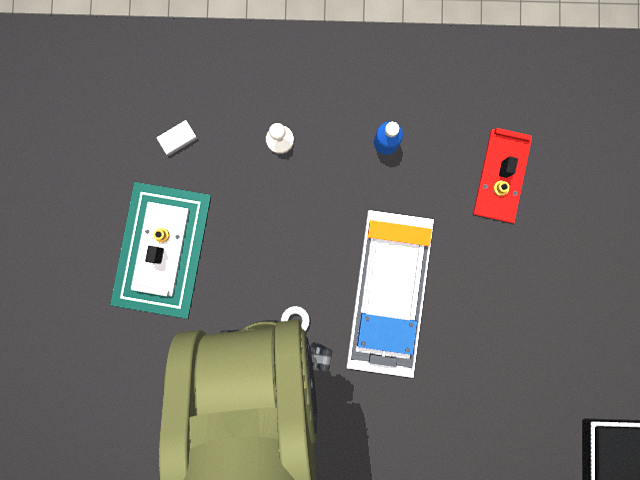

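View pics/send.png

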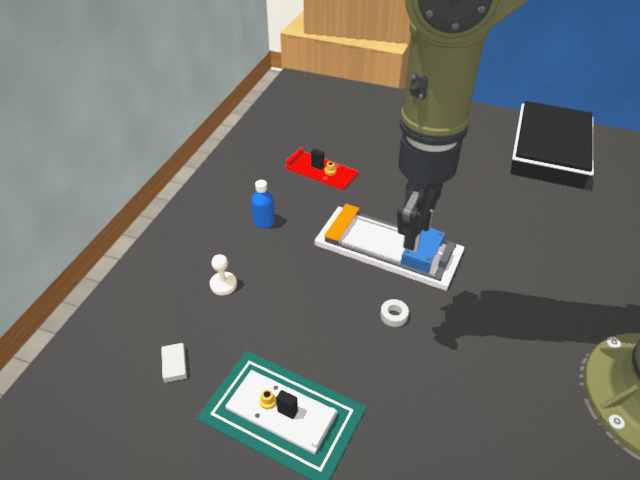

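The pallet lies flat inside the white outline (top view about (160,250), side view (282,408)). It is within 1 mm of the pad centre and 0.1° of square. The nest is empty, the other objects are at their original pixels, and the arm is hovering free with zero force. I'll hand it in.

```bash
python3 -c "
from h import *
st(); print(sign_off())"
```

```text
t 37.9 nest xyz mm [-113.41  161.48  161.04] F nest [ 0.07 -0.22 -0.08] rot(tool) deg [ 1.66 -1.09 -0.21] open 42.7 tq [ 0.04 -0.05  0.03]
the job is handed in; nothing more can be done
None
```

The pallet is out of the nest, lying flat and square inside the white outline, released and handed in at 37.9 s of the 64 s allowed.

**How it went**
- **Drawing back:** I drew the pallet back by its fin and felt the spring after about 15.9 mm, against 16–17 mm estimated from the pictures. I pressed the plunger about 2.5 mm, with 16–19 N at the tool.
- **Tilting and drawing out:** I tilted the nose in steps to 12° over the lip with the tail still under the keeper. Then I eased off the spring and drew the pallet forwards and up.
- **Laying down:** I lowered it in steps of less than 1 mm once it was near the pad, let go and backed off.

**Last checks**
- In the top view the pallet centre is within about 1 mm of the pad centre, and its angle is within about 0.1° of the pad's.
- The nest is empty and the other objects are where they were. The robot touched nothing at hand-in and the wrist force was about 0.

**What disagreed**
- **Reported tool point:** it lay about 31 mm beyond the real fingertips along the tool axis. The first close shut on air above the fin, and I corrected this from the pictures.
- **Pallet in the grip:** it rotated about 1.5° during the tilt, and I levelled it before laying it down.
- **Tail on the seat floor:** it touched briefly during the tilt. I estimate the combined load on the nest at about 19 N, below the 26 N limit.
- **Side camera:** it was about 1.5 px off the top camera.

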